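# Put the roller scrapers back in the sloping holder

### The arm

A 7-joint arm with a two-finger parallel gripper is mounted at the origin on the work surface. World frame = base frame: x ahead of the robot, y to its left, z up, the work surface at z = 0. Lengths are in m, angles in rad, forces in N, time in s.
With the tool pointing down it reaches from about 0.425 to 0.925 m from the base axis. Payload 6.8 kg.
Tool frame: the origin (TCP) lies midway between the tips of the shut fingers; the grasp point (between the pads) lies 19 mm behind it; z points along the fingers, y is the direction in which the jaws open and shut (so a half turn about z gives the same grasp; the last joint's range is limited). The gripper opens to 85 mm and grips with 20 to 120 N. Pads are 22 mm wide; open, the fingers measure 114 mm over their backs; the gripper's body (76 mm by 85 mm) begins 54 mm behind the grasp point. The pads swing forward as they close: fully open they stand 13 mm farther back than shut.
Start: joints at [-1.36, 0.477, 0.022, 1.555, -0.011, 1.109, -0.083], TCP at [0.212, 0.641, 0.195] pointing down, gripper open.
Joint ranges: [-2.96, 2.96], [-0.34, 2.1], [-1.41, 1.46], [0.24, 2.44], [-1.37, 4.51], [0.17, 1.92], [-2.96, 2.96]. Speed limits (rad/s): [2.39, 2.39, 3.14, 3.14, 3.14, 3.14, 3.14].

### API

Orientations are given as a unit quaternion [w, x, y, z].
In Python, from station import * gives the robot as it stands. The module is installed in compiled form; this text tells all that it offers.
- The arm moves only by the tool jog_arm, never from a script. Its arguments are lists of equal length, an entry for each row: "dp": the shift along the tool's x, y, z in units of 25 mm (1.0 is 25 mm), a list of three; "angular": the turn, a rotation vector about the tool's x, y, z in units of 5 degrees (1.0 is 5 degrees), a list of three; "claw": the finger opening in mm, from 0 to 85.4. A call has exactly 5 rows; each row is the pose to reach, as a shift and turn from the pose commanded when the call began, along the tool's axes at that moment; what a row does not reach only later rows make up. A row lasts 1/10 s, in which the tool goes at most 50 mm and 8.59 degrees, less where a joint would pass 70% of its speed; a pose out of reach is approached as far as the arm can. A call with a gripper value outside its range is refused whole. The fingers move at their own pace and stop on an object; "grip_force" is the grip in N (left out, the last holds). Time passes only in rows, so rows that repeat a pose let the fingers close, or fill a call up. It gives the time, the measured TCP pose, the force and the opening at its end, in the units of the state.
- get_obs(): the state, without advancing time (a new reading comes with each control period).
- read_camera(name): name is "scene" or "side" or "wrist"; returns a dict with "pixels" (420x560x3 uint8, blue, green, red), "camera_matrix" (3x3 intrinsics, pixels), "rvec" (rotation vector, rad) and "tvec" (3), from world to camera coordinates, as OpenCV has them. Camera axes: x right, y down, z forward; pixel columns grow to the right and rows downward; lengths in m; the calibration is good to about 2 mm. A picture is of the moment at which its call begins. There is no depth.
- hand_in(): hands the job in, once; it reports no verdict.
The state is a dict: "t": time; "q": joint angles; "joint_vel": joint speeds; "joint_torque": joint torques, N m; "eef_pos": TCP position; "tool_rot": TCP orientation; "contact_force": force on the tool from outside, world axes, zero at the start; "torque": the same for the moment, N m; "gripper_width": opening from 0.0 (shut) to 1.0 (fully open).
Only numpy, scipy, OpenCV 4.12 (cv2) and the standard library are available. Lean on these libraries where they do the work, as an engineer would, in place of code of your own. Each camera call takes 0.05 s, during which the arm holds its last target.

### The job

Slide the shutter of the white sloping scraper holder fully open by its yellow tab, then put both roller scrapers away: slide each one blade first into the slot marked with its own handle's colour until it is fully home, with the handle against the holder, and let go. Leave the shutter open, and do not disturb the bobbin tubes and the oil bottle.

Things in the scene. Friction and masses are not known exactly. Their poses are not given: they have to be found in the camera images.
- holder: scraper holder fixed to the bench: grey foot 130 x 175 x 12 mm under a white sloping block 124 wide with two slots, 80 apart, blue towards +y. Origin at bench level; the middle between the slot mouths is 30 along x and 78 up. x level, the way the mouths face; y along the slots; z up. Slot floors run out 14 as an apron, then bend down over 13; the roof flares to 10 high at the mouth, its top is 20 above the floor.
- slot_blue (a point): mouth of the blue slot (blue panel on the roof above, blue stripe on the apron below). Slot 36 wide, 6.5 high, 76 deep (mm), facing sideways (to the robot's right) and up, sloping 35 degrees. Origin: middle of the slot's floor at the mouth; x straight out of the slot (35 degrees above level), y along the mouth's width, z square to the floor, upwards. Home: blade on the floor, handle's end face against the roof lip.
- slot_red (a point): mouth of the red slot (red panel on the roof above, red stripe on the apron below). Slot 36 wide, 6.5 high, 76 deep (mm), facing sideways (to the robot's right) and up, sloping 35 degrees. Origin: middle of the slot's floor at the mouth; x straight out of the slot (35 degrees above level), y along the mouth's width, z square to the floor, upwards. Home: blade on the floor, handle's end face against the roof lip.
- shutter (a joint): slide of the aluminium shutter along the slots' +y, in m: 0 shut, 0.040 fully open, at a stop. Two panes 38 mm wide, 6 mm out from the mouths, cover the slots when shut; open, they stand beside them, leaving 42 mm free at each. A rail 26 to 35 mm above the slot floors joins them. Dry friction about 2 N; it stays where left.
- shutter_tab (a point): middle of the top of the shutter's yellow tab: 12 mm wide along y (the sliding way), 18 deep (x), 32 tall (z, square to the slot floor, so it leans 35 degrees with the slope). Its foot stands on the rail, 32 below this point. Axes as at the slots. When shut it is at y = +66 mm from the middle between the slots.
- scraper_blue: blue roller scraper, lying flat. Sizes in mm: blue handle 90 long, 24 wide, 20 high; steel blade 3 thick, 30 wide, 70 long (last 10 only 20 wide), underside flush with the handle's. About 140 g. Origin: on the underside below the handle's middle; x from blade to handle (handle x = -45 to 45, blade tip x = -115), y across, z up. Balance point at x = -11.
- scraper_red: red roller scraper, lying flat. Sizes in mm: red handle 90 long, 24 wide, 20 high; steel blade 3 thick, 30 wide, 70 long (last 10 only 20 wide), underside flush with the handle's. About 140 g. Origin: on the underside below the handle's middle; x from blade to handle (handle x = -45 to 45, blade tip x = -115), y across, z up. Balance point at x = -11.
- blue_shoulder (a point): on the blue scraper: middle of the lower edge of the handle's end face where the blade comes out, 45 mm from its origin along -x; axes as the scraper's. It meets the origin of the blue slot when home.
- red_shoulder (a point): on the red scraper: as blue_shoulder; it meets the origin of the red slot when home.
- tube_teal: bystander: empty teal bobbin tube standing upright, foot 58 mm across, 135 mm tall; origin under its foot, z up.
- tube_white: bystander: the same tube in white; origin under its foot, z up.
- oil_bottle: bystander: amber oil bottle with black cap, 56 mm across, 130 mm tall; origin under its foot, z up.
Things that resemble listed ones, but are neither listed nor needed, are in the scene too. Of the things that look like the scraper_red, take the one that is farthest to the robot's left at the start. There is more than one size of the scraper_blue; the one meant has the size given above.

How it is judged:
By the outcome, as a careful person would: the job done as asked, in the order asked, and still so for the second after the job is handed in, with the robot touching nothing.
It also fails if it takes over 72 s, if anything falls off the work surface, if the arm or the gripper's body presses on something with over 40 N, if the wrist force passes 120 N, or if a joint passes its speed limit or range.

## Working session

There is one attempt and no reset: what is moved stays moved. The work goes in short steps, Python scripts to look and compute and a tool call to move; the robot and the scene stay as the last step left them, time stands still between calls to the robot, and variables do not carry over. Pictures are saved under pics/ and viewed, and the job is handed in when it is done.

Besides the shell and the picture viewer there is one more tool, called after "Emit:" as name(argument=value, ...), one argument or row to a line, values as JSON. jog_arm: Moves the arm, as the interface text tells. Its arguments: {"type":"object","properties":{"dp":{"type":"array","items":{"type":"array","items":{"type":"number"}}},"angular":{"type":"array","items":{"type":"array","items":{"type":"number"}}},"claw":{"type":"array","items":{"type":"number"}},"grip_force":{"type":"number"}},"required":["dp","angular","claw"]}

```bash
mkdir -p pics
python3 - <<'E'
from station import *
import cv2,numpy as np
o=get_obs(); print({k:np.round(v,3) for k,v in o.items()})
for n in ["scene","side","wrist"]:
    c=read_camera(n); cv2.imwrite(f"pics/{n}0.png",c["pixels"])
    R=cv2.Rodrigues(np.array(c["rvec"]))[0]; print(n,np.round(c["camera_matrix"],1).tolist(),"pos",np.round(-R.T@np.array(c["tvec"]).ravel(),3),"fwd",R[2].round(3))
E
```

```text
{'t': np.float64(0.0), 'q': array([-1.36 ,  0.478,  0.022,  1.556, -0.012,  1.109, -0.083]), 'joint_vel': array([ 0.002,  0.   , -0.001,  0.001, -0.   , -0.001, -0.001]), 'joint_torque': array([ 0.0000e+00, -5.9644e+01,  1.6080e+00, -2.8121e+01,  1.2000e-02,
        9.0000e-03,  0.0000e+00]), 'eef_pos': array([0.211, 0.64 , 0.194]), 'tool_rot': array([-0.   ,  0.159,  0.987, -0.001]), 'contact_force': array([0.212, 0.249, 0.551]), 'torque': array([ 0.035, -0.02 ,  0.01 ]), 'gripper_width': np.float64(1.002)}
scene [[466.5, 0.0, 282.1], [0.0, 466.5, 210.9], [0.0, 0.0, 1.0]] pos [1.586 0.141 1.139] fwd [-0.695 -0.096 -0.713]
side [[403.4, 0.0, 281.0], [0.0, 403.4, 208.8], [0.0, 0.0, 1.0]] pos [ 0.112 -0.595  0.936] fwd [ 0.43   0.519 -0.739]
wrist [[365.4, 0.0, 280.7], [0.0, 365.4, 215.5], [0.0, 0.0, 1.0]] pos [0.137 0.666 0.373] fwd [ 0.295 -0.099 -0.95 ]
```

View pics/scene0.png

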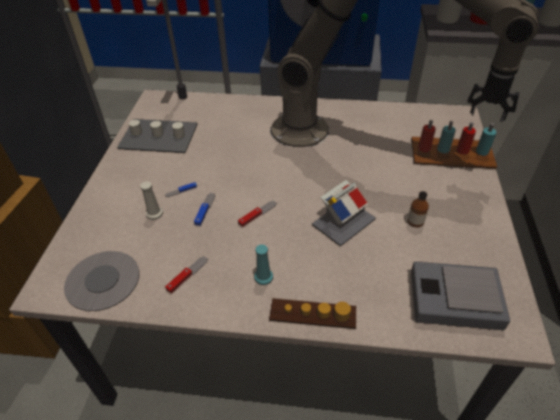

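View pics/side0.png

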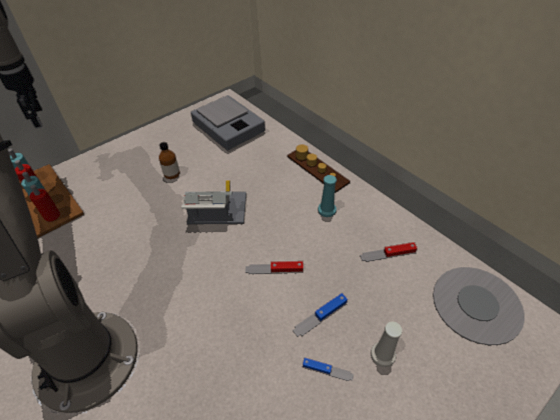

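View pics/wrist0.png

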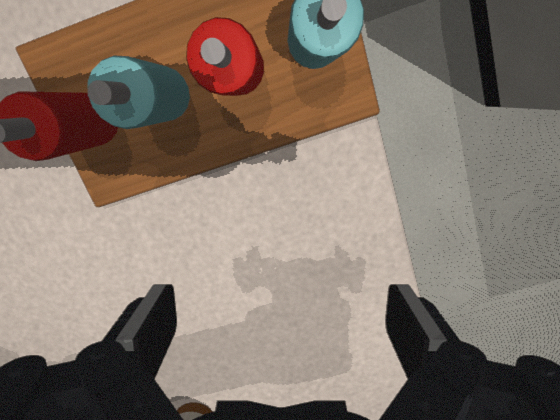

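The scene view shows two red scrapers at about (258,213) and (185,275), two blue ones of different size at (203,209) and (185,189), and the holder at (345,210). The tubes are at (152,200) and (263,265), and the bottle is at (419,210). Next I'll measure them.

```bash
cat > h.py <<'E'
import cv2,numpy as np
from scipy.spatial.transform import Rotation as Rn
def cam(c):
    R=cv2.Rodrigues(np.array(c["rvec"],float))[0]; t=np.array(c["tvec"],float).ravel(); return np.array(c["camera_matrix"]),R,t
def ray(c,uv):
    K,R,t=cam(c); d=R.T@np.linalg.inv(K)@np.array([uv[0],uv[1],1.]); return -R.T@t,d/np.linalg.norm(d)
def onz(c,uv,z):
    o,d=ray(c,uv); return o+d*(z-o[2])/d[2]
def proj(c,P):
    K,R,t=cam(c); p=(R@np.atleast_2d(P).T).T+t; q=(K@p.T).T; return q[:,:2]/q[:,2:]
def tri(rs):
    A=np.zeros((3,3));b=np.zeros(3)
    for o,d in rs:
        M=np.eye(3)-np.outer(d,d);A+=M;b+=M@o
    p=np.linalg.solve(A,b); return p,[np.linalg.norm((np.eye(3)-np.outer(d,d))@(p-o)) for o,d in rs]
def crop(c,x0,y0,x1,y1,s,fn):
    cv2.imwrite(fn,cv2.resize(c["pixels"][y0:y1,x0:x1],None,fx=s,fy=s,interpolation=cv2.INTER_CUBIC))
def q2m(q): return Rn.from_quat([q[1],q[2],q[3],q[0]]).as_matrix()
E
python3 - <<'E'
from station import *
from h import *
for n in ["scene","side"]:
    c=read_camera(n); hsv=cv2.cvtColor(c["pixels"],cv2.COLOR_BGR2HSV)
    H,S,V=cv2.split(hsv)
    for name,m in [("red",((H<8)|(H>172))&(S>150)&(V>60)),("blue",(H>105)&(H<130)&(S>130)&(V>50)),("yel",(H>18)&(H<34)&(S>130)&(V>90))]:
        k,l,st,ce=cv2.connectedComponentsWithStats(m.astype(np.uint8))
        for i in range(1,k):
            if 15<st[i,4]<700:
                pts=np.argwhere(l==i)[:,::-1].astype(np.float32)
                W=np.array([onz(c,p,0.018)[:2] for p in pts]); 
                r=cv2.minAreaRect((W*1000).astype(np.float32))
                print(n,name,st[i,4],ce[i].round(1),"world",W.mean(0).round(4),"rect",np.round(r[0]),np.round(r[1]),round(r[2],1))
    if n=="scene": crop(c,300,165,390,250,8,"pics/hold_s.png"); crop(c,140,160,300,300,5,"pics/scr_s.png")
    else: crop(c,170,165,260,235,8,"pics/hold_d.png"); crop(c,230,230,430,390,4,"pics/scr_d.png")
E
```

```text
scene red 48 [428.9 129.6] world [-0.0226  0.5246] rect [-23. 523.] [35. 46.] 84.1
scene red 196 [467.9 139.9] world [0.0315 0.6691] rect [ 36. 667.] [ 40. 183.] 76.7
scene red 161 [357.4 197.6] world [0.4033 0.2415] rect [403. 241.] [81. 37.] 26.3
scene red 150 [249.3 216.3] world [ 0.5298 -0.1155] rect [ 529. -115.] [27. 88.] 50.5
scene red 216 [178.1 279.6] world [ 0.8076 -0.2821] rect [ 807. -282.] [27. 90.] 62.7
scene blue 57 [84.2  3.2] world [-1.1522 -1.4246] rect [-1149. -1423.] [139.  45.] 30.4
scene blue 59 [105.4   3.6] world [-1.1555 -1.2901] rect [-1158. -1291.] [131.  47.] 25.5
scene blue 69 [126.7   4. ] world [-1.1607 -1.1573] rect [-1160. -1158.] [147.  51.] 24.9
scene blue 43 [147.5   5.7] world [-1.1443 -1.021 ] rect [-1154. -1032.] [169.  49.] 41.8
scene blue 68 [171.6   4.6] world [-1.1713 -0.8792] rect [-1173.  -879.] [151.  41.] 20.2
scene blue 112 [192.6   5. ] world [-1.1751 -0.7506] rect [-1176.  -752.] [166.  63.] 17.2
scene blue 53 [211.6   5.3] world [-1.1788 -0.6345] rect [-1177.  -635.] [170.  25.] 15.5
scene blue 55 [186.7 186.8] world [ 0.408 -0.363] 
[... 653 characters left out ...]
714] rect [ 84. 562.] [162.  49.] 76.9
side red 241 [399.8 248.8] world [ 0.7975 -0.2861] rect [ 798. -288.] [32. 91.] 60.2
side red 296 [286.4 266.4] world [ 0.5186 -0.1213] rect [ 519. -121.] [33. 85.] 50.4
side blue 329 [330.6 306.8] world [ 0.5227 -0.2863] rect [ 524. -286.] [27. 93.] 85.0
side blue 227 [316.7 365.8] world [ 0.3929 -0.3701] rect [ 393. -370.] [20. 64.] 33.1
side yel 68 [301.8 148.5] world [0.89   0.2216] rect [891. 221.] [39. 36.] 48.4
side yel 54 [311.1 156.9] world [0.8832 0.1661] rect [884. 165.] [32. 31.] 48.4
side yel 37 [321.6 165.6] world [0.8788 0.1094] rect [879. 110.] [26. 24.] 48.5
side yel 40 [227.5 185.5] world [0.5814 0.2429] rect [581. 243.] [43. 10.] 54.4
```

View pics/hold_s.png

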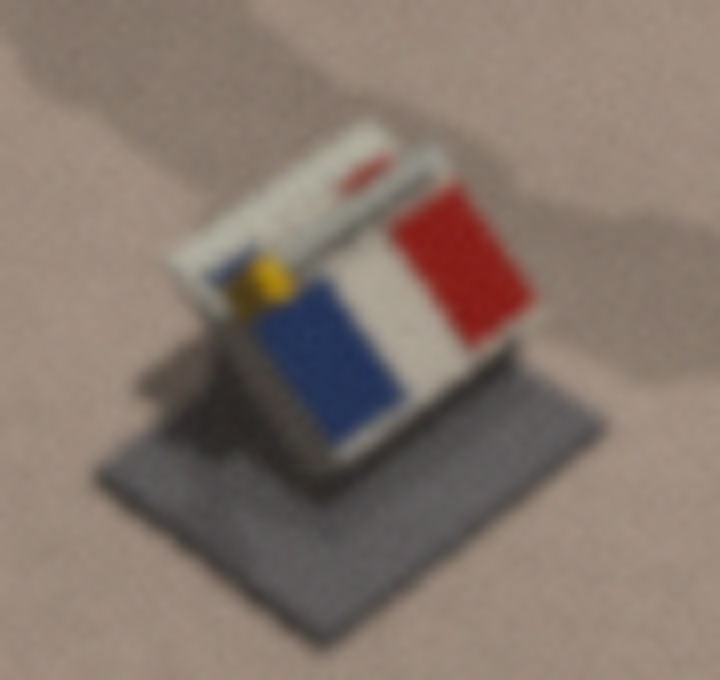

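View pics/hold_d.png

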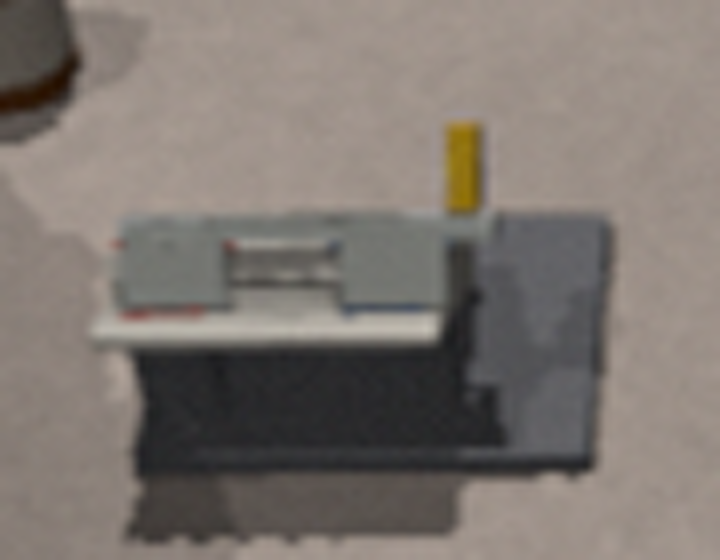

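View pics/scr_s.png

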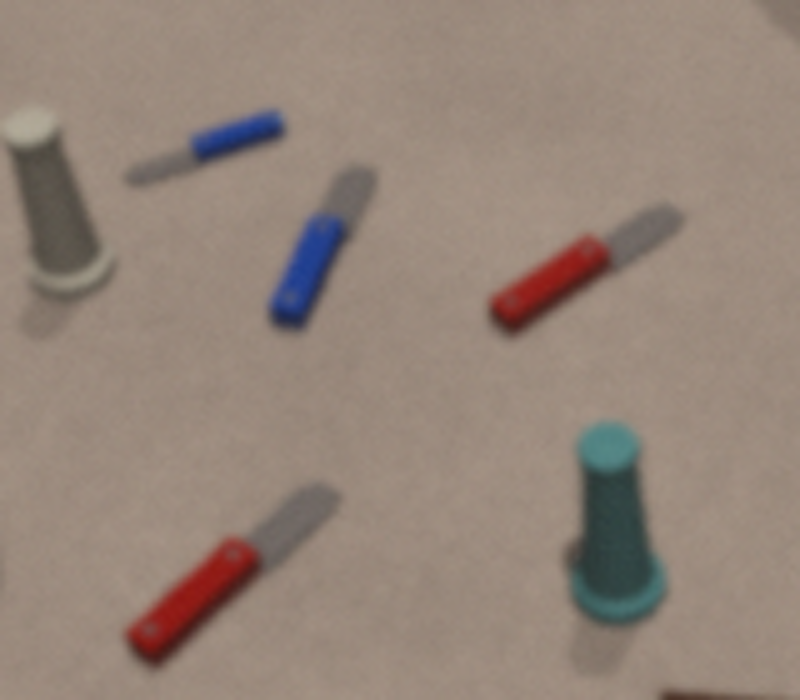

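View pics/scr_d.png

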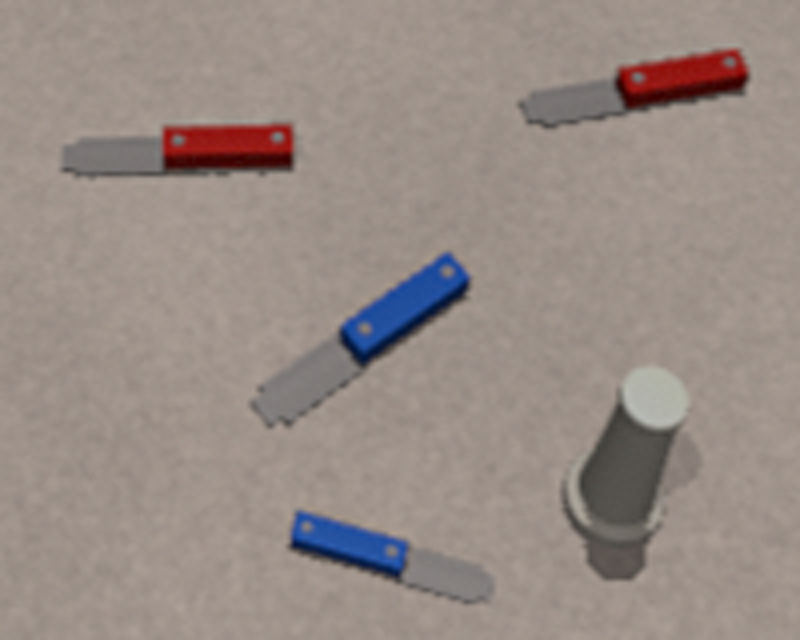

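Run:
```python
from station import *
from h import *
S=read_camera("scene");D=read_camera("side")
f=lambda p,o,s:(np.array(p)+0.5)/s-0.5+np.array(o)
sc={k:f(v,(300,165),8) for k,v in dict(L=(97,475),B=(322,640),R=(605,425)).items()}
sd={k:f(v,(170,165),8) for k,v in dict(R=(612,217),B=(590,460),L=(138,460)).items()}
for z in (0.012,0.006,0):
  A={k:onz(S,v,z) for k,v in sc.items()}; print(z,"scene",{k:v.round(4)[:2] for k,v in A.items()},np.linalg.norm(A['L']-A['B']).round(4),np.linalg.norm(A['R']-A['B']).round(4))
  B={k:onz(D,v,z) for k,v in sd.items()}; print(z,"side",{k:v.round(4)[:2] for k,v in B.items()},np.linalg.norm(B['L']-B['B']).round(4),np.linalg.norm(B['R']-B['B']).round(4))
# tab: top in both
print(tri([ray(S,f((268,262),(300,165),8)),ray(D,f((465,126),(170,165),8))]))
# roof back corners? bottom corner of blue panel etc in scene only
# lower lip of apron: side ends
for nm,ps,pd in [("apronBlueEnd",(172,262),(438,338)),("apronRedEnd",(370,122),(92,340))]:
    print(nm,tri([ray(S,f(ps,(300,165),8)),ray(D,f(pd,(170,165),8))]))
for n,p in [("teal foot",(618,590)),("white foot",(70,275))]:
    print(n,onz(S,f(p,(140,160),5),0.0))
print("bottle",onz(S,(419,224),0))
```

```text
0.012 scene {'L': array([0.5378, 0.0936]), 'B': array([0.6174, 0.1884]), 'R': array([0.4881, 0.3013])} 0.1238 0.1717
0.012 side {'R': array([0.6129, 0.1852]), 'B': array([0.5286, 0.0877]), 'L': array([0.4   , 0.2006])} 0.1711 0.1289
0.006 scene {'L': array([0.5323, 0.0933]), 'B': array([0.6123, 0.1886]), 'R': array([0.4822, 0.3021])} 0.1244 0.1726
0.006 side {'R': array([0.6162, 0.1902]), 'B': array([0.5313, 0.0922]), 'L': array([0.4018, 0.2058])} 0.1722 0.1297
0 scene {'L': array([0.5267, 0.0931]), 'B': array([0.6071, 0.1889]), 'R': array([0.4764, 0.303 ])} 0.1251 0.1735
0 side {'R': array([0.6194, 0.1953]), 'B': array([0.534 , 0.0966]), 'L': array([0.4037, 0.211 ])} 0.1733 0.1305
(array([0.53423481, 0.15509837, 0.13477086]), [np.float64(0.0014455510403510144), np.float64(0.0014455510403510732)])
apronBlueEnd (array([0.48801888, 0.11680715, 0.08666515]), [np.float64(0.0018580061505589494), np.float64(0.0018580061505589838)])
apronRedEnd (array([0.39397022, 0.19581801, 0.08742949]), [np.float64(0.00026140089646325027), np.float64(0.00026140089646324246)])
teal foot [ 0.76113498 -0.0354125   0.        ]
white foot [ 0.53821613 -0.44775053  0.        ]
bottle [0.49083293 0.44602829 0.        ]
```

```bash
cat >> h.py <<'E'
PH=np.radians(-130.8)
hx=np.array([np.cos(PH),np.sin(PH),0]); hy=np.array([-np.sin(PH),np.cos(PH),0]); zz=np.array([0,0,1.])
c35,s35=np.cos(np.radians(35)),np.sin(np.radians(35))
sx=c35*hx+s35*zz; sz=-s35*hx+c35*zz; sy=hy
RI=np.column_stack([-sx,sy,-sz])   # insertion tool orientation
def delta(Rt,pt,st):
    R=q2m(st["tool_rot"]); p=np.array(st["eef_pos"])
    dp=R.T@(pt-p)/0.025; w=Rn.from_matrix(R.T@Rt).as_rotvec(degrees=True)/5
    print("t",round(float(st["t"]),2),"eef",p.round(4),"dp",dp.round(3),"ang",w.round(3),"| mm",np.linalg.norm(pt-p)*1e3//1,"deg",(np.linalg.norm(w)*5).round(1))
E
python3 - <<'E'
from station import *
from h import *
st=get_obs()
print(RI.round(3))
tab=np.array([0.534,0.155,0.135])
delta(RI,tab+0.09*sz,st)
# stage: vertical yawed
E
```

```text
[[ 0.535  0.757 -0.375]
 [ 0.62  -0.653 -0.434]
 [-0.574  0.    -0.819]]
t 0.35 eef [0.2115 0.6409 0.1951] dp [-19.132 -12.507  -0.541] ang [ 6.84  -4.565 21.702] | mm 571.0 deg 116.0
```

Emit:
jog_arm(
  dp=[
    [-1.3, -0.8, -0.5],
    [-2.6, -1.7, -1],
    [-3.9, -2.5, -1.5],
    [-5.2, -3.4, -2],
    [-6.4, -4.2, -2.4],
  ],
  angular=[
    [0.46, -0.3, 1.45],
    [0.92, -0.6, 2.9],
    [1.37, -0.91, 4.34],
    [1.82, -1.22, 5.8],
    [2.28, -1.52, 7.23],
  ],
  claw=[85, 85, 85, 85, 85],
)

```text
t: 0.85
eef_pos: [0.3315, 0.4899, 0.2564]
tool_rot: [0.049, 0.458, 0.881, -0.107]
contact_force: [-0.3, -0.0, -0.1]
gripper_width: 0.998
```

```bash
cat > d.py <<'E'
import sys
from station import *
from h import *
st=get_obs()
a=[float(v) for v in sys.argv[1:4]]
delta(RI,np.array(a),st); print("q",np.round(st["q"],2),"F",np.round(st["contact_force"],1),"w",round(float(st["gripper_width"])*85.4,1))
E
python3 d.py 0.568 0.194 0.22
```

```text
t 0.85 eef [0.3315 0.4899 0.2564] dp [-14.608   1.334   4.072] ang [ 4.547 -3.047 14.411] | mm 380.0 deg 77.1
q [-1.3   0.43  0.23  1.53  0.01  1.41 -0.47] F [-0.3 -0.  -0.1] w 85.2
```

Emit:
jog_arm(
  dp=[
    [-1.5, 0.1, 0.2],
    [-3, 0.2, 0.4],
    [-4.5, 0.4, 0.7],
    [-6, 0.5, 1.0],
    [-7.4, 0.6, 1.4],
  ],
  angular=[
    [0.46, -0.3, 1.45],
    [0.92, -0.6, 2.9],
    [1.37, -0.91, 4.34],
    [1.82, -1.22, 5.8],
    [2.28, -1.52, 7.21],
  ],
  claw=[85, 85, 85, 85, 85],
)

```text
t: 1.35
eef_pos: [0.4507, 0.3439, 0.2534]
tool_rot: [0.092, 0.702, 0.677, -0.202]
contact_force: [0.3, 0.8, -0.2]
gripper_width: 0.991
```

```bash
python3 d.py 0.568 0.194 0.22
```

```text
t 1.35 eef [0.4507 0.3439 0.2534] dp [-4.921  5.22   2.875] ang [ 2.271 -1.524  7.208] | mm 193.0 deg 38.5
q [-1.14  0.54  0.44  1.47 -0.02  1.58 -0.75] F [ 0.3  0.8 -0.2] w 84.6
```

Emit:
jog_arm(
  dp=[
    [-1, 1, 0.5],
    [-2, 2, 1],
    [-3, 3.1, 1.5],
    [-4, 4.2, 2.2],
    [-4.92, 5.22, 2.87],
  ],
  angular=[
    [0.46, -0.3, 1.45],
    [0.92, -0.6, 2.9],
    [1.37, -0.91, 4.34],
    [1.82, -1.22, 5.8],
    [2.27, -1.52, 7.21],
  ],
  claw=[85, 85, 85, 85, 85],
)

```text
t: 1.85
eef_pos: [0.5687, 0.1946, 0.219]
tool_rot: [0.125, 0.867, 0.397, -0.273]
contact_force: [1.4, 1.4, 0.2]
gripper_width: 0.995
```

```bash
python3 d.py 0.568 0.194 0.22
python3 - <<'E'
from station import *
from h import *
c=read_camera("wrist"); cv2.imwrite("pics/w1.png",c["pixels"]); o,_=ray(c,(280,210)); print(o.round(4))
E
```

```text
t 1.85 eef [0.5687 0.1946 0.219 ] dp [-0.052 -0.006 -0.011] ang [0.003 0.003 0.001] | mm 1.0 deg 0.0
q [-0.88  0.78  0.62  1.3  -0.11  1.71 -0.99] F [1.4 1.4 0.2] w 85.0
[0.6792 0.3221 0.3195]
```

View pics/w1.png

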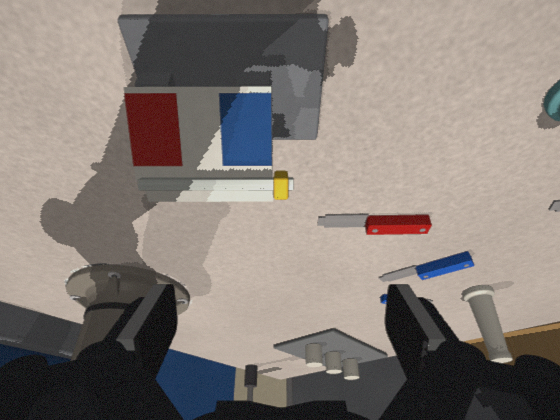

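The wrist view shows the holder square on. The red panel spans columns 125–182, the blue panel 220–272 (rows 93–166), and the yellow tab sits at (281,186). I'll measure the holder from these.

```bash
cat > m.py <<'E'
from station import *
from h import *
def onpl(c,uv,p0,n):
    o,d=ray(c,uv); return o+d*(np.dot(p0-o,n)/np.dot(d,n))
c=read_camera("wrist"); H,S,V=cv2.split(cv2.cvtColor(c["pixels"],cv2.COLOR_BGR2HSV))
M={"red":((H<10)|(H>170))&(S>120)&(V>40),"blue":(H>100)&(H<130)&(S>110)&(V>30),"yel":(H>15)&(H<36)&(S>120)&(V>60)}
mid=np.array([0.462,0.1726,0.078])
for it in range(2):
  res={}
  for k,m in M.items():
    m=m.copy(); m[250:]=False; m[:,310:]=False
    n,l,s,ce=cv2.connectedComponentsWithStats(m.astype(np.uint8)); i=1+np.argmax(s[1:,4])
    pts=np.argwhere(l==i)[:,::-1].astype(np.float32)
    h=0.067 if k=="yel" else 0.020
    if it==0: print(k,s[i],ce[i].round(1))
    W=np.array([onpl(c,p,mid+h*sz,sz) for p in pts])-mid
    L=np.column_stack([W@sx,W@sy])*1000
    r=cv2.minAreaRect(L.astype(np.float32)); res[k]=r
    print(k,"slot-frame xy mm centre",np.round(r[0],1),"size",np.round(r[1],1),"ang",round(r[2],2),"pct y",np.percentile(L[:,1],[1,99]).round(1),"x",np.percentile(L[:,0],[1,99]).round(1))
  print("blue-red y",res["blue"][0][1]-res["red"][0][1],"yaw err deg",np.degrees(np.arctan2(-(res["blue"][0][0]-res["red"][0][0]),80)))
  yo=(res["blue"][0][1]+res["red"][0][1])/2; mid=mid+yo/1000*sy; print("shift y",yo,"mid",mid.round(4))
E
python3 m.py
```

```text
red [ 112   90   60   75 3745] [142.2 127. ]
red slot-frame xy mm centre [-41.8 -42.9] size [61.6 43.4] ang 0.14 pct y [-64.1 -21.7] x [-72.  -11.9]
blue [ 208   89   55   74 3697] [235.9 125.2]
blue slot-frame xy mm centre [-42.1  36.9] size [60.8 43.4] ang 0.22 pct y [16.  58.2] x [-71.8 -12.5]
yel [264 168  15  29 420] [271.  182.2]
yel slot-frame xy mm centre [-4.4 67.2] size [10.8 21.9] ang 89.0 pct y [61.7 72.6] x [-15.3   6.5]
blue-red y 79.84390258789062 yaw err deg 0.20569162923200052
shift y -3.0028076171875 mid [0.4597 0.1746 0.078 ]
red slot-frame xy mm centre [-41.8 -39.9] size [61.6 43.4] ang 0.14 pct y [-61.1 -18.7] x [-72.  -11.9]
blue slot-frame xy mm centre [-42.1  39.9] size [60.8 43.4] ang 0.22 pct y [19.  61.2] x [-71.8 -12.5]
yel slot-frame xy mm centre [-4.4 70.2] size [10.8 21.9] ang 89.0 pct y [64.7 75.6] x [-15.3   6.5]
blue-red y 79.8438949584961 yaw err deg 0.20569162923200052
shift y 3.814697265625e-06 mid [0.4597 0.1746 0.078 ]
```

```bash
python3 m.py | tail -5; python3 d.py 0.568 0.194 0.22
python3 - <<'E'
from station import *
from h import *
c=read_camera("wrist"); cv2.imwrite("pics/w2.png",c["pixels"]); o,_=ray(c,(280,210)); print(o.round(4))
st=get_obs(); print(np.round(st["joint_vel"],3))
E
```

```text
red slot-frame xy mm centre [-41.9 -39.9] size [43.5 61.1] ang 89.99 pct y [-61.1 -18.7] x [-72.2 -11.6]
blue slot-frame xy mm centre [-42.1  39.9] size [43.4 60.8] ang 89.98 pct y [18.9 61. ] x [-71.8 -12.5]
yel slot-frame xy mm centre [-4.4 70.2] size [10.8 21.9] ang 89.58 pct y [64.7 75.6] x [-15.4   6.5]
blue-red y 79.7952651977539 yaw err deg 0.1959191146282777
shift y -3.814697265625e-06 mid [0.4597 0.1746 0.078 ]
t 2.0 eef [0.5688 0.1914 0.2182] dp [ 0.005 -0.092 -0.09 ] ang [-0.007  0.037 -0.021] | mm 3.0 deg 0.2
q [-0.88  0.78  0.62  1.3  -0.11  1.71 -0.99] F [-0.   0.6 -1.6] w 85.0
[0.6798 0.319  0.3182]
[-0.042 -0.027 -0.036 -0.008 -0.003  0.001  0.003]
```

View pics/w2.png

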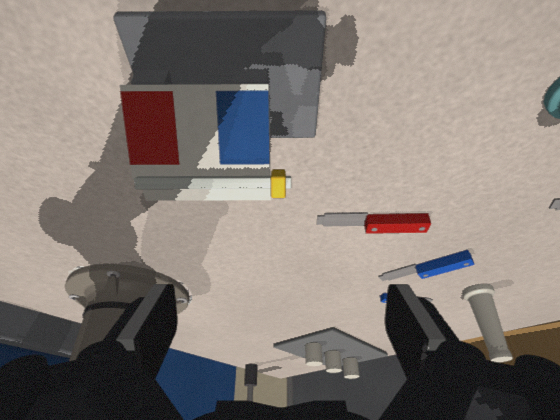

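```bash
python3 - <<'E'
import cv2,numpy as np
for f in ("w1","w2"):
    im=cv2.imread(f"pics/{f}.png"); H,S,V=cv2.split(cv2.cvtColor(im,cv2.COLOR_BGR2HSV))
    m=(H>15)&(H<36)&(S>120)&(V>60); m[250:]=0; m[:,310:]=0
    p=np.argwhere(m); print(f,p.mean(0),p.min(0),p.max(0))
E
for i in 1 2; do python3 -c "
from station import *
from h import *
st=get_obs(); print(st['t'],np.array(st['eef_pos']).round(4),np.round(st['joint_vel'],3)); c=read_camera('wrist'); print(proj(c,[0.534,0.155,0.135]))"; done
```

```text
w1 [185.27109974 280.4859335 ] [171 274] [199 287]
w2 [183.78 277.93] [170 271] [197 285]
2.05 [0.5681 0.1942 0.2187] [-0.042 -0.027 -0.036 -0.008 -0.003  0.001  0.003]
[[279.56423515 196.32346805]]
2.1 [0.5676 0.196  0.2191] [-0.027 -0.02  -0.019 -0.003 -0.001 -0.     0.   ]
[[281.38048317 196.95444134]]
```

Emit:
jog_arm(
  dp=[
    [0, 0, 0],
    [0, 0, 0],
    [0, 0, 0],
    [0, 0, 0],
    [0, 0, 0],
  ],
  angular=[
    [0, 0, 0],
    [0, 0, 0],
    [0, 0, 0],
    [0, 0, 0],
    [0, 0, 0],
  ],
  claw=[45, 45, 45, 45, 45],
)

```text
t: 2.65
eef_pos: [0.5677, 0.1956, 0.2196]
tool_rot: [0.125, 0.866, 0.399, -0.273]
contact_force: [1.1, 0.2, 0.5]
gripper_width: 0.523
```

```bash
python3 d.py 0.568 0.194 0.22
python3 - <<'E'
from station import *
from h import *
import pickle
cs={n:read_camera(n) for n in ["wrist","scene","side"]}
pickle.dump(cs,open("c1.pkl","wb"))
crop(cs["wrist"],110,140,310,220,4,"pics/w3.png")
crop(cs["scene"],310,170,380,240,8,"pics/s3.png")
crop(cs["side"],175,175,245,230,10,"pics/d3.png")
E
```

```text
t 2.65 eef [0.5677 0.1956 0.2196] dp [-0.044  0.053  0.009] ang [ 0.017 -0.006  0.055] | mm 1.0 deg 0.3
q [-0.89  0.77  0.62  1.3  -0.11  1.71 -0.99] F [1.1 0.2 0.5] w 44.7
```

View pics/w3.png

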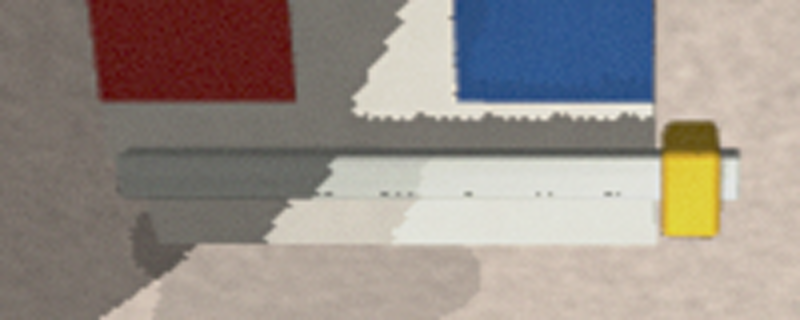

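View pics/s3.png

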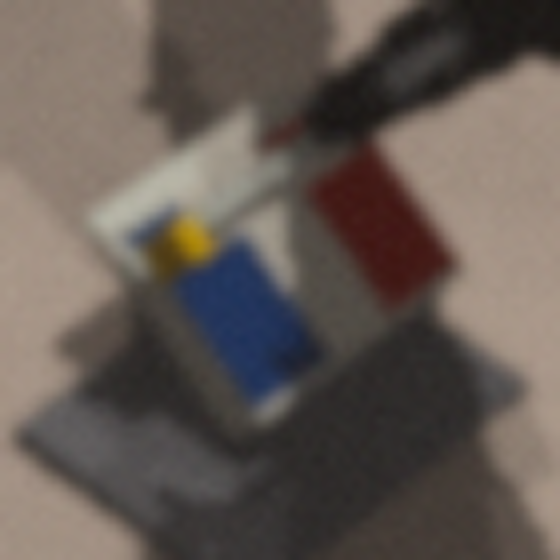

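View pics/d3.png

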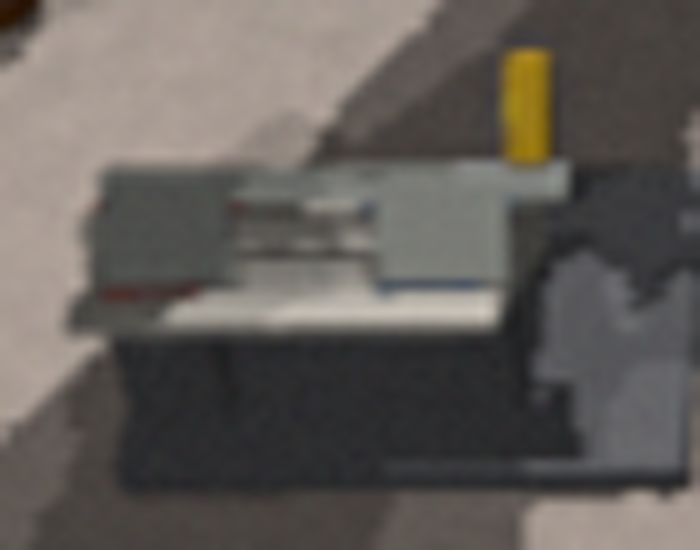

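Run:
```python
from h import *
import pickle
cs=pickle.load(open("c1.pkl","rb")); W,S,D=cs["wrist"],cs["scene"],cs["side"]
mid=np.array([0.4597,0.1746,0.078])
fw=lambda p:(np.array(p)+.5)/4-.5+(110,140)
fd=lambda p:(np.array(p)+.5)/10-.5+(175,175)
fs=lambda p:(np.array(p)+.5)/8-.5+(310,170)
def rep(n,P):
    p,e=P; d=p-mid; print(n,p.round(4),"slot",(np.array([d@sx,d@sy,d@sz])*1e3).round(1),"res",np.round(np.array(e)*1e3,1))
rep("tab top front edge",tri([ray(W,fw((690,238))),ray(D,fd((527,48)))]))
rep("rail end top(front) ",tri([ray(W,fw((738,198))),ray(D,fd((570,163)))]))
rep("rail end red top",tri([ray(W,fw((120,196))),ray(D,fd((103,163)))]))
rep("apron end blue",tri([ray(W,fw((656,243))),ray(D,fd((503,325)))]))
rep("apron end red?",tri([ray(W,fw((160,243))),ray(D,fd((75,325)))]))
rep("apron blue scene+side",tri([ray(S,fs((92,218))),ray(D,fd((503,325)))]))
# side only y,z at plane x
for n,p,x in [("tab top",(527,48),9),("tab foot",(527,162),9),("rail top",(420,163),7),("rail bot R",(300,200),7),("pane bot",(440,285),7),("paneB left",(375,240),7),("paneB right",(510,240),7),("paneR left",(98,240),7),("paneR right",(237,240),7),("apron end L",(70,325),27),("apron end R",(503,325),27),("apron edge z",(300,335),27)]:
    o,d=ray(D,fd(p)); P=o+d*(np.dot(mid+x/1000*sx-o,sx)/np.dot(d,sx))-mid; print(n,"y %.1f z %.1f"%(P@sy*1e3,P@sz*1e3))
```

```text
tab top front edge [0.5344 0.1545 0.1378] slot [ 6.8 69.7 68.3] res [0.2 0.2]
rail end top(front)  [0.53   0.1326 0.1104] slot [ 7.  80.7 34.7] res [0.1 0.1]
rail end red top [0.4281 0.221  0.1112] slot [  7.2 -54.2  35.5] res [0.6 0.6]
apron end blue [0.4882 0.112  0.088 ] slot [29.3 62.4 -8.3] res [0.4 0.4]
apron end red? [0.3952 0.193  0.0891] slot [ 29.5 -60.8  -7.1] res [0.9 0.9]
apron blue scene+side [0.4879 0.1157 0.0877] slot [27.  59.8 -7.1] res [3.2 3.2]
tab top y 69.8 z 68.6
tab foot y 68.6 z 35.4
rail top y 37.2 z 35.0
rail bot R y 1.8 z 24.4
pane bot y 41.4 z -1.1
paneB left y 23.1 z 12.4
paneB right y 62.4 z 12.1
paneR left y -57.7 z 13.0
paneR right y -17.1 z 12.7
apron end L y -62.1 z -7.9
apron end R y 62.5 z -8.8
apron edge z y 4.0 z -11.3
```

```bash
cat >> h.py <<'E'
MID=np.array([0.4597,0.1746,0.078])
def slot(x,y,z): return MID+(x*sx+y*sy+z*sz)/1000
def toslot(p):
    d=np.array(p)-MID; return (np.array([d@sx,d@sy,d@sz])*1e3).round(2)
E
cat > ds.py <<'E'
import sys
from station import *
from h import *
st=get_obs(); a=[float(v) for v in sys.argv[1:4]]
delta(RI,slot(*a),st); F=np.array(st["contact_force"]); print("slot now",toslot(st["eef_pos"]),"q",np.round(st["q"],2),"F slot",np.round([F@sx,F@sy,F@sz],1),"w",round(float(st["gripper_width"])*85.4,1))
E
python3 ds.py -2.2 69.8 44
```

```text
t 2.8 eef [0.5677 0.1954 0.2194] dp [0.501 0.061 4.857] ang [ 0.015 -0.004  0.051] | mm 122.0 deg 0.3
slot now [ 10.38  68.17 165.41] q [-0.89  0.78  0.62  1.3  -0.11  1.71 -0.99] F slot [-0.1 -0.1 -0.1] w 44.5
```

Emit:
jog_arm(
  dp=[
    [0.25, 0.06, 1.2],
    [0.5, 0.06, 2.4],
    [0.5, 0.06, 3.4],
    [0.5, 0.06, 4.2],
    [0.5, 0.06, 4.85],
  ],
  angular=[
    [0, 0, 0.05],
    [0, 0, 0.05],
    [0, 0, 0.05],
    [0, 0, 0.05],
    [0, 0, 0.05],
  ],
  claw=[45, 45, 45, 45, 45],
)

```text
t: 3.3
eef_pos: [0.5294, 0.1488, 0.112]
tool_rot: [0.126, 0.867, 0.397, -0.274]
contact_force: [0.3, -0.2, 0.2]
gripper_width: 0.531
```

Emit:
jog_arm(
  dp=[
    [0, 0, 0],
    [0, 0, 0],
    [0, 0, 0],
    [0, 0, 0],
    [0, 0, 0],
  ],
  angular=[
    [0, 0, 0],
    [0, 0, 0],
    [0, 0, 0],
    [0, 0, 0],
    [0, 0, 0],
  ],
  claw=[30, 10, 5, 5, 5],
  grip_force=30,
)

```text
t: 3.8
eef_pos: [0.5308, 0.1499, 0.1134]
tool_rot: [0.126, 0.867, 0.397, -0.272]
contact_force: [0.2, 0.2, 0.4]
gripper_width: 0.057
```

```bash
python3 ds.py -2.2 69.8 44
```

```text
t 3.8 eef [0.5308 0.1499 0.1134] dp [-0.01  -0.006  0.035] ang [ 0.021 -0.016  0.002] | mm 0.0 deg 0.1
slot now [-2.45 69.94 44.89] q [-0.89  0.8   0.6   1.54 -0.12  1.46 -0.99] F slot [-0.  -0.   0.5] w 4.9
```

Run:
```python
from station import *
from h import *
cs={n:read_camera(n) for n in ["wrist","scene","side"]}
cv2.imwrite("pics/w4.png",cs["wrist"]["pixels"])
crop(cs["side"],175,155,255,225,8,"pics/d4.png")
print(proj(cs["side"],slot(7,69.8,67)), proj(cs["wrist"],slot(-2,69.8,67)))
```

```text
[[227.35336311 179.80337163]] [[279.23096856 274.36779823]]
```

View pics/w4.png

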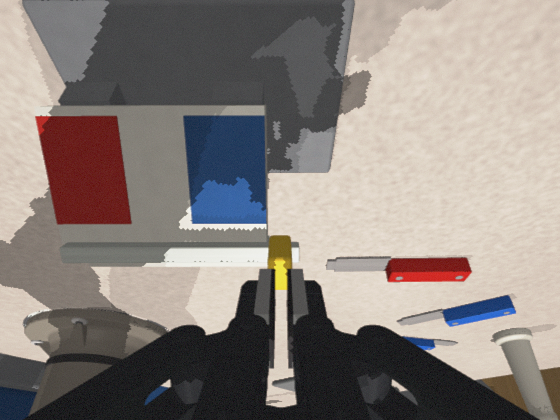

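View pics/d4.png

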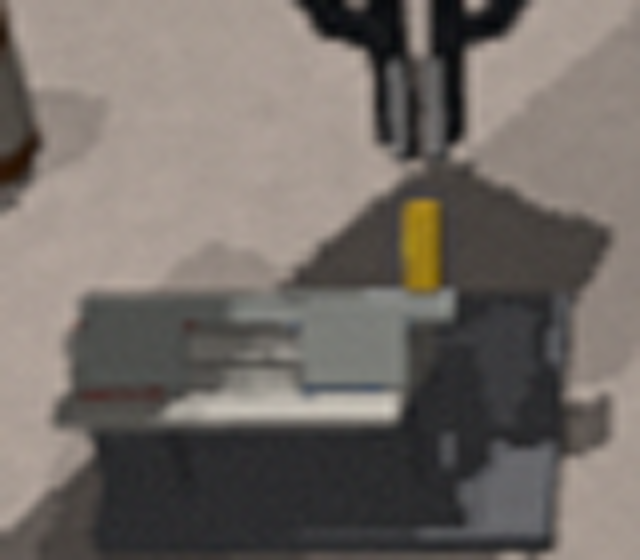

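Run:
```python
from station import *
from h import *
W=read_camera("wrist");D=read_camera("side");S=read_camera("scene")
crop(S,300,140,400,240,7,"pics/s5.png")
st=get_obs();R=q2m(st["tool_rot"]);p=np.array(st["eef_pos"]);print(toslot(p))
for b in (0,10,19,30,40,50):
    P=p-R[:,2]*b/1000; print(b,[proj(c,P).round(1)[0] for c in (W,D,S)])
```

```text
[-2.17 69.79 44.2 ]
0 [array([279.5, 254.4]), array([228.1, 187.1]), array([330.5, 201.6])]
10 [array([279.4, 262.5]), array([228. , 183.7]), array([332. , 200.7])]
19 [array([279.4, 270.5]), array([227.8, 180.6]), array([333.4, 199.8])]
30 [array([279.3, 281.5]), array([227.7, 176.9]), array([335.1, 198.7])]
40 [array([279.2, 292.7]), array([227.5, 173.4]), array([336.6, 197.7])]
50 [array([279.2, 305.3]), array([227.4, 170. ]), array([338.2, 196.8])]
```

View pics/s5.png

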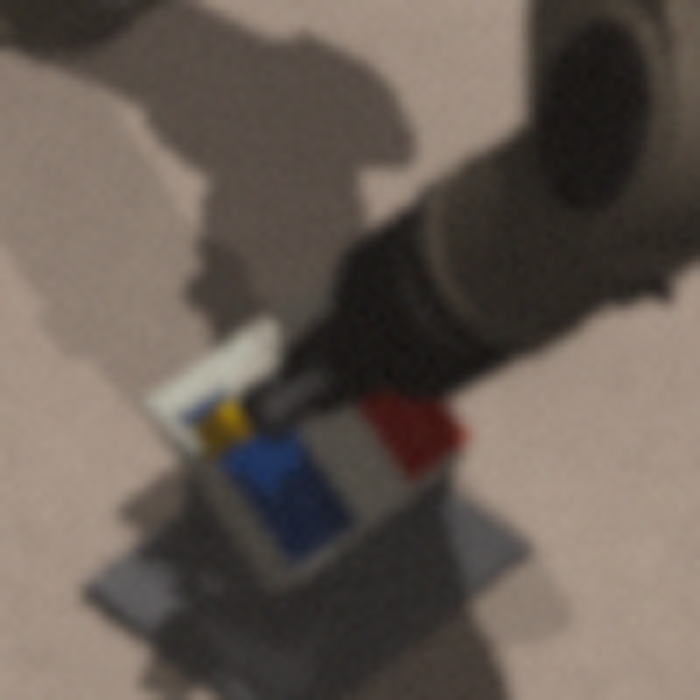

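Run:
```python
from station import *
from h import *
W=read_camera("wrist");D=read_camera("side")
crop(W,210,220,350,340,5,"pics/w6.png"); crop(D,200,150,255,200,12,"pics/d6.png")
st=get_obs();R=q2m(st["tool_rot"]);p=np.array(st["eef_pos"]);print(toslot(p),st["gripper_width"])
for b in (0,20,37,50):
  for x in (11,-11):
    P=p+R@np.array([x,3,-b])/1000; print(b,x,[proj(c,P).round(1)[0] for c in (W,D)])
```

```text
[-2.18 69.77 44.16] 0.056966313706958246
0 11 [array([285.2, 235.2]), array([229.6, 186.5])]
0 -11 [array([285., 273.]), array([228.6, 187.7])]
20 11 [array([285.7, 250.5]), array([229.4, 179.7])]
20 -11 [array([285.5, 291.7]), array([228.3, 180.9])]
37 11 [array([286.3, 266.4]), array([229.1, 174. ])]
37 -11 [array([286., 311.]), array([228.1, 175. ])]
50 11 [array([286.8, 281. ]), array([229. , 169.5])]
50 -11 [array([286.5, 328.6]), array([227.9, 170.5])]
```

View pics/w6.png

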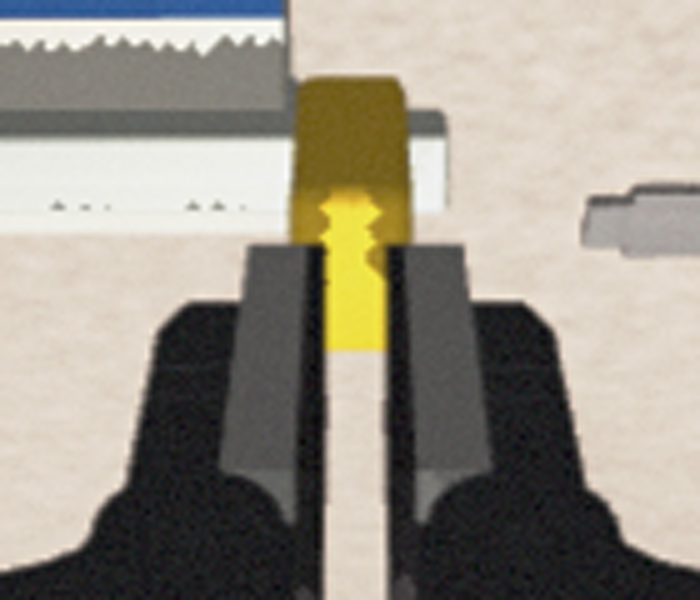

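View pics/d6.png

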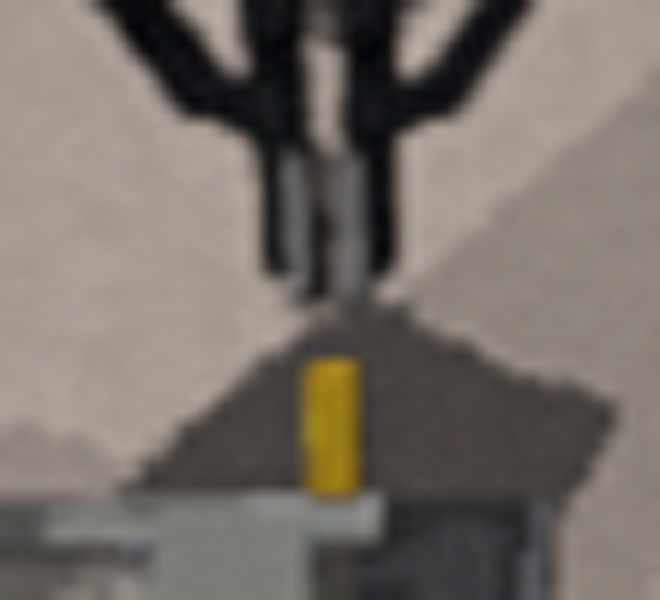

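The three views agree that the real fingertips sit about 38 mm behind the reported TCP along the tool axis. In the wrist crop the pad tips are at row 269, and in the side view at row 174.5. The fingers closed above the tab at side (227,180), so I'll open and go down 38 mm.

Emit:
jog_arm(
  dp=[
    [0, 0, 0],
    [0, 0, 0],
    [0, 0, 0.3],
    [0, 0, 0.9],
    [0, 0, 1.5],
  ],
  angular=[
    [0, 0, 0],
    [0, 0, 0],
    [0, 0, 0],
    [0, 0, 0],
    [0, 0, 0],
  ],
  claw=[40, 40, 40, 40, 40],
)

```text
t: 4.7
eef_pos: [0.5159, 0.1328, 0.0815]
tool_rot: [0.126, 0.867, 0.397, -0.273]
contact_force: [0.2, 0.1, -0.2]
gripper_width: 0.465
```

Emit:
jog_arm(
  dp=[
    [0, 0, 0],
    [0, 0, 0],
    [0, 0, 0],
    [0, 0, 0],
    [0, 0, 0],
  ],
  angular=[
    [0, 0, 0],
    [0, 0, 0],
    [0, 0, 0],
    [0, 0, 0],
    [0, 0, 0],
  ],
  claw=[20, 8, 5, 5, 5],
  grip_force=30,
)

```text
t: 5.2
eef_pos: [0.5161, 0.1332, 0.0823]
tool_rot: [0.126, 0.867, 0.397, -0.273]
contact_force: [-2.2, -1.8, -2.5]
gripper_width: 0.129
```

```bash
python3 ds.py -2.2 69.8 44
python3 - <<'E'
from station import *
from h import *
W=read_camera("wrist");D=read_camera("side")
a=cv2.resize(W["pixels"][200:340,210:350],(560,560),interpolation=2);b=cv2.resize(D["pixels"][150:230,180:260],(560,560),interpolation=2)
cv2.imwrite("pics/d7.png",cv2.resize(np.hstack([a,b]),(800,400)))
E
```

```text
t 5.2 eef [0.5161 0.1332 0.0823] dp [ 0.005  0.003 -1.492] ang [0.013 0.    0.002] | mm 37.0 deg 0.1
slot now [-2.08 69.77  6.7 ] q [-0.88  0.81  0.59  1.61 -0.12  1.38 -0.99] F slot [ 0.9 -0.5 -3.6] w 11.0
```

View pics/d7.png

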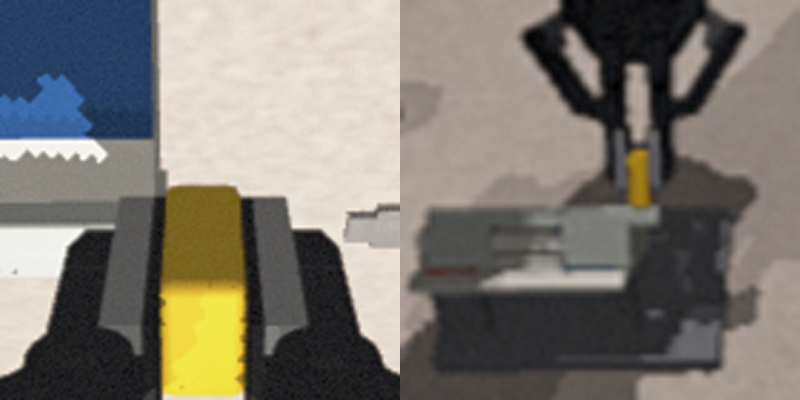

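The grip holds the tab, with the opening stopped at 11 mm and the pads on both sides of it. Now I'll slide it along +y.

Emit:
jog_arm(
  dp=[
    [0, 0.25, 0],
    [0, 0.55, 0],
    [0, 0.85, 0],
    [0, 1.1, 0],
    [0, 1.3, 0],
  ],
  angular=[
    [0, 0, 0],
    [0, 0, 0],
    [0, 0, 0],
    [0, 0, 0],
    [0, 0, 0],
  ],
  claw=[5, 5, 5, 5, 5],
)

```text
t: 5.8
eef_pos: [0.5415, 0.1114, 0.0823]
tool_rot: [0.126, 0.867, 0.397, -0.273]
contact_force: [-2.7, -0.8, -0.7]
gripper_width: 0.133
```

Emit:
jog_arm(
  dp=[
    [0, 0.04, 0],
    [0, 0.08, 0],
    [0, 0.12, 0],
    [0, 0.16, 0],
    [0, 0.2, 0],
  ],
  angular=[
    [0, 0, 0],
    [0, 0, 0],
    [0, 0, 0],
    [0, 0, 0],
    [0, 0, 0],
  ],
  claw=[5, 5, 5, 5, 5],
)

```text
t: 6.3
eef_pos: [0.543, 0.11, 0.0822]
tool_rot: [0.124, 0.867, 0.397, -0.274]
contact_force: [-8.7, 4.5, 3.2]
gripper_width: 0.129
```

```bash
python3 ds.py -2.2 106 6.7
```

```text
t 6.3 eef [0.543  0.11   0.0822] dp [ 0.002  0.031 -0.003] ang [-0.019  0.011  0.019] | mm 0.0 deg 0.1
slot now [ -2.14 105.22   6.61] q [-0.83  0.83  0.59  1.56 -0.11  1.39 -0.94] F slot [ 3.7 -9.5  1.3] w 11.0
```

Emit:
jog_arm(
  dp=[
    [0, 0.03, 0],
    [0, 0.06, 0],
    [0, 0.06, 0],
    [0, 0.06, 0],
    [0, 0.06, 0],
  ],
  angular=[
    [0, 0, 0],
    [0, 0, 0],
    [0, 0, 0],
    [0, 0, 0],
    [0, 0, 0],
  ],
  claw=[5, 5, 5, 5, 5],
)

```text
t: 6.8
eef_pos: [0.543, 0.1101, 0.0822]
tool_rot: [0.124, 0.867, 0.398, -0.275]
contact_force: [-11.5, 5.0, 4.5]
gripper_width: 0.13
```

```bash
python3 ds.py -2.2 106 6.7
```

```text
t 6.8 eef [0.543  0.1101 0.0822] dp [ 0.003  0.032 -0.002] ang [-0.04   0.019  0.033] | mm 0.0 deg 0.3
slot now [ -2.13 105.2    6.65] q [-0.83  0.83  0.59  1.56 -0.11  1.39 -0.94] F slot [  5.6 -12.    1.6] w 11.1
```

The shutter is at its stop: the reaction rises while y stays at 105.2, against about 106 expected. I'll release and retract.

Emit:
jog_arm(
  dp=[
    [0, -0.05, 0],
    [0, -0.05, 0],
    [0, -0.05, -0.8],
    [0, -0.05, -2],
    [0, -0.05, -3.4],
  ],
  angular=[
    [0, 0, 0],
    [0, 0, 0],
    [0, 0, 0],
    [0, 0, 0],
    [0, 0, 0],
  ],
  claw=[30, 30, 30, 30, 30],
)

```text
t: 7.3
eef_pos: [0.5772, 0.1453, 0.1526]
tool_rot: [0.126, 0.867, 0.397, -0.273]
contact_force: [0.9, 0.6, -0.5]
gripper_width: 0.353
```

```bash
cat >> h.py <<'E'
MIDM=MID-0.0008*sy
def RG(yaw_deg):  # scraper x-axis yaw; tool x=-scraper x, y=scraper y, z down
    a=np.radians(yaw_deg); x=np.array([np.cos(a),np.sin(a),0]); y=np.array([-np.sin(a),np.cos(a),0]); return np.column_stack([-x,y,-zz])
E
cat > dg.py <<'E'
import sys
from station import *
from h import *
st=get_obs(); a=[float(v) for v in sys.argv[1:5]]
delta(RG(a[3]),np.array(a[:3]),st); print("q",np.round(st["q"],2),"F",np.round(st["contact_force"],1),"w",round(float(st["gripper_width"])*85.4,1))
E
python3 dg.py 0.525 -0.118 0.17 -39.5
python3 - <<'E'
from station import *
from h import *
D=read_camera("side"); crop(D,175,155,265,225,8,"pics/d8.png")
E
```

```text
t 7.3 eef [0.5772 0.1453 0.1526] dp [-8.041  5.3    4.794] ang [ -5.544   5.456 -17.639] | mm 268.0 deg 96.4
q [-0.83  0.82  0.61  1.39 -0.1   1.57 -0.95] F [ 0.9  0.6 -0.5] w 30.2
```

View pics/d8.png

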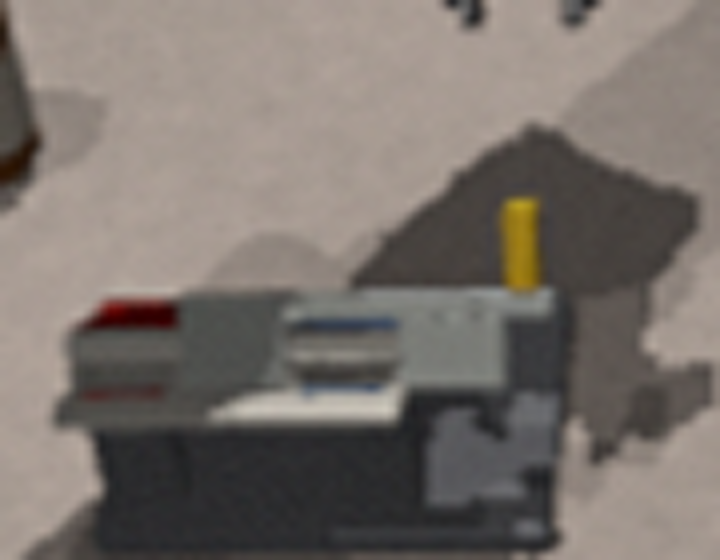

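Emit:
jog_arm(
  dp=[
    [-0.6, 0.3, -0.1],
    [-1.2, 0.6, -0.1],
    [-1.8, 1, 0.2],
    [-2.4, 1.4, 0.5],
    [-3, 1.8, 0.9],
  ],
  angular=[
    [-0.38, 0.37, -1.2],
    [-0.76, 0.74, -2.4],
    [-1.14, 1.11, -3.6],
    [-1.52, 1.48, -4.8],
    [-1.85, 1.82, -5.88],
  ],
  claw=[60, 60, 60, 60, 60],
)

```text
t: 7.85
eef_pos: [0.5631, 0.0593, 0.1772]
tool_rot: [0.09, 0.743, 0.635, -0.193]
contact_force: [0.7, 0.3, 0.6]
gripper_width: 0.701
```

```bash
python3 dg.py 0.525 -0.118 0.17 -39.5
```

```text
t 7.85 eef [0.5631 0.0593 0.1772] dp [-6.511 -0.2    3.209] ang [ -3.642   3.622 -11.701] | mm 181.0 deg 63.9
q [-0.77  0.54  0.53  1.68  0.07  1.27 -0.45] F [0.7 0.3 0.6] w 59.9
```

Emit:
jog_arm(
  dp=[
    [-0.7, 0, 0.2],
    [-1.4, 0, 0.4],
    [-2, 0, 0.7],
    [-2.7, -0.1, 1.0],
    [-3.3, -0.1, 1.4],
  ],
  angular=[
    [-0.38, 0.37, -1.2],
    [-0.76, 0.74, -2.4],
    [-1.14, 1.11, -3.6],
    [-1.52, 1.48, -4.8],
    [-1.82, 1.81, -5.85],
  ],
  claw=[60, 60, 60, 60, 60],
)

```text
t: 8.35
eef_pos: [0.544, -0.0291, 0.1792]
tool_rot: [0.047, 0.563, 0.819, -0.1]
contact_force: [-0.7, -0.0, 0.5]
gripper_width: 0.706
```

```bash
python3 dg.py 0.525 -0.118 0.17 -39.5
```

```text
t 8.35 eef [ 0.544  -0.0291  0.1792] dp [-2.9   -1.898  1.161] ang [-1.823  1.816 -5.869] | mm 91.0 deg 32.0
q [-0.54  0.33  0.43  1.89  0.09  1.02  0.18] F [-0.7 -0.   0.5] w 60.3
```

Emit:
jog_arm(
  dp=[
    [-0.7, -0.5, 0.3],
    [-1.5, -1, 0.6],
    [-2.2, -1.4, 0.9],
    [-2.9, -1.9, 1.16],
    [-2.9, -1.9, 1.16],
  ],
  angular=[
    [-0.45, 0.45, -1.5],
    [-0.9, 0.9, -3],
    [-1.35, 1.35, -4.4],
    [-1.82, 1.81, -5.87],
    [-1.82, 1.81, -5.87],
  ],
  claw=[60, 60, 60, 60, 60],
)

```text
t: 8.85
eef_pos: [0.5234, -0.1226, 0.17]
tool_rot: [0.0, 0.342, 0.94, -0.002]
contact_force: [-0.3, -0.2, -0.1]
gripper_width: 0.704
```

```bash
python3 dg.py 0.525 -0.118 0.17 -39.5
cat > scr.py <<'E'
import sys
from station import *
from h import *
col=sys.argv[1]; fn=sys.argv[2]; zt=float(sys.argv[3]) if len(sys.argv)>3 else 0.020
c=read_camera("wrist"); cv2.imwrite(fn,c["pixels"]); H,S,V=cv2.split(cv2.cvtColor(c["pixels"],cv2.COLOR_BGR2HSV))
m=(((H<10)|(H>170))&(S>120)&(V>40)) if col=="red" else ((H>100)&(H<130)&(S>110)&(V>30))
k,l,s,ce=cv2.connectedComponentsWithStats(m.astype(np.uint8))
for i in range(1,k):
    if s[i,4]<400: continue
    pts=np.argwhere(l==i)[:,::-1].astype(np.float32)
    W=np.array([onz(c,p,zt)[:2]*1000 for p in pts],np.float32); r=cv2.minAreaRect(W)
    print(s[i],"centre",np.round(r[0],1),"size",np.round(r[1],1),"ang",round(r[2],1),"|",np.round(cv2.boxPoints(r)).astype(int).tolist())
E
python3 scr.py red pics/w9.png
```

```text
t 8.85 eef [ 0.5234 -0.1226  0.17  ] dp [ 0.068  0.182 -0.001] ang [-0.035  0.017 -0.088] | mm 4.0 deg 0.5
q [-0.16  0.28  0.33  1.93 -0.11  0.94  1.09] F [-0.3 -0.2 -0.1] w 60.1
[ 272  132   27   97 2316] centre [ 523.  -116.7] size [23.4 89.9] ang 50.2 | [[481, -97], [550, -154], [565, -136], [496, -79]]
```

View pics/w9.png

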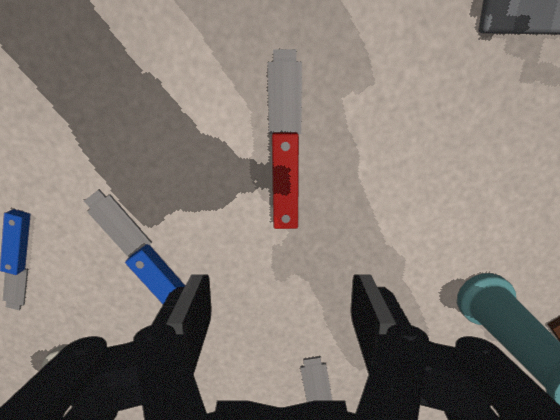

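The handle measures 89.9 x 23.4 mm at (0.523,-0.117) with yaw -39.8°, so the size is right. I'll descend partway and check the tip height.

```bash
python3 dg.py 0.5307 -0.1231 0.03 -39.8
```

```text
t 8.9 eef [ 0.5236 -0.1217  0.1699] dp [-0.245  0.158  5.597] ang [-0.036  0.015 -0.036] | mm 140.0 deg 0.3
q [-0.16  0.28  0.33  1.93 -0.11  0.94  1.09] F [ 0.3 -0.5 -0.7] w 60.1
```

Emit:
jog_arm(
  dp=[
    [-0.3, 0.05, 1.4],
    [-0.3, 0.05, 2.8],
    [-0.3, 0.05, 4.2],
    [-0.3, 0.05, 5.6],
    [-0.3, 0.05, 5.6],
  ],
  angular=[
    [0, 0, -0.05],
    [0, 0, -0.05],
    [0, 0, -0.05],
    [0, 0, -0.05],
    [0, 0, -0.05],
  ],
  claw=[45, 45, 45, 45, 45],
)

```text
t: 9.4
eef_pos: [0.5272, -0.1199, 0.0256]
tool_rot: [-0.004, 0.337, 0.941, -0.003]
contact_force: [-0.9, 0.9, -0.1]
gripper_width: 0.524
```

```bash
python3 dg.py 0.5307 -0.1231 -0.033 -39.8;python3 - <<'E'
from station import *
from h import *
W=read_camera("wrist");D=read_camera("side");S=read_camera("scene")
cv2.imwrite("pics/w10.png",W["pixels"])
a=cv2.resize(S["pixels"][160:240,210:290],(560,560),interpolation=2);b=cv2.resize(D["pixels"][215:295,240:320],(560,560),interpolation=2)
cv2.imwrite("pics/d10.png",cv2.resize(np.hstack([a,b]),(800,400)))
st=get_obs();R=q2m(st["tool_rot"]);p=np.array(st["eef_pos"]);print(p.round(4))
for b in (0,40,50):
  for y in (-22,22):
    P=p+R@np.array([11,y,-b])/1000; print(b,y,[proj(c,P).round(1)[0] for c in (W,D,S)])
E
```

```text
t 9.4 eef [ 0.5272 -0.1199  0.0256] dp [-0.204  0.009  2.344] ang [-0.094 -0.072  0.074] | mm 58.0 deg 0.7
q [-0.1   0.5   0.27  2.02 -0.2   0.66  1.18] F [-0.9  0.9 -0.1] w 44.8
[ 0.5315 -0.121   0.0307]
0 -22 [array([239.6, 244.2]), array([286. , 267.9]), array([245.6, 208.9])]
0 22 [array([325.3, 244.5]), array([285.6, 254.6]), array([254.3, 215.6])]
40 -22 [array([228.5, 281.2]), array([285.9, 259.2]), array([244.7, 200.3])]
40 22 [array([336.1, 281.6]), array([285.5, 245.7]), array([253.6, 207.1])]
50 -22 [array([224.8, 293.6]), array([285.9, 257. ]), array([244.5, 198.1])]
50 22 [array([339.8, 294.1]), array([285.4, 243.4]), array([253.4, 204.9])]
```

View pics/w10.png

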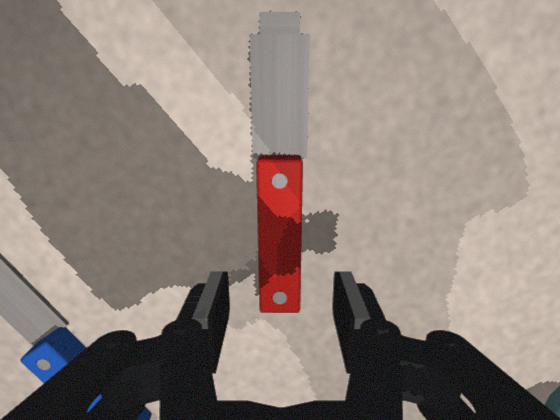

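View pics/d10.png

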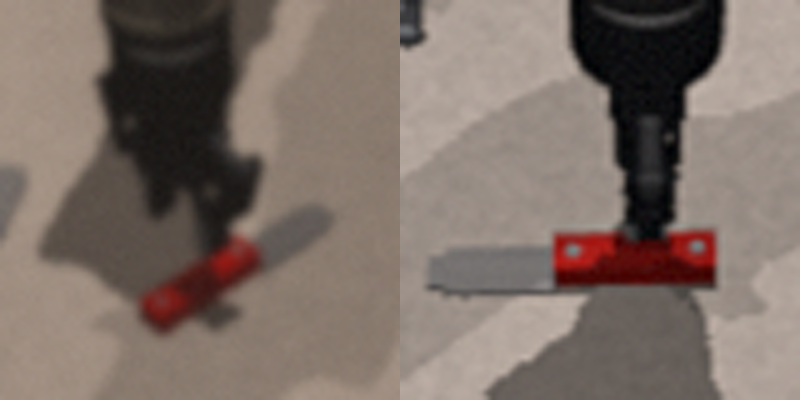

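Emit:
jog_arm(
  dp=[
    [0, 0, 0.8],
    [0, 0, 1.5],
    [0, 0, 2.1],
    [0, 0, 2.5],
    [0, 0, 2.5],
  ],
  angular=[
    [0, 0, 0],
    [0, 0, 0],
    [0, 0, 0],
    [0, 0, 0],
    [0, 0, 0],
  ],
  claw=[45, 45, 45, 45, 45],
)

```text
t: 10.05
eef_pos: [0.5298, -0.1209, -0.0336]
tool_rot: [-0.001, 0.338, 0.941, -0.002]
contact_force: [-0.7, -0.2, -0.8]
gripper_width: 0.527
```

Emit:
jog_arm(
  dp=[
    [0, 0, 0],
    [0, 0, 0],
    [0, 0, 0],
    [0, 0, 0],
    [0, 0, 0],
  ],
  angular=[
    [0, 0, 0],
    [0, 0, 0],
    [0, 0, 0],
    [0, 0, 0],
    [0, 0, 0],
  ],
  claw=[40, 30, 20, 15, 15],
  grip_force=40,
)

```text
t: 10.55
eef_pos: [0.5306, -0.1213, -0.0324]
tool_rot: [-0.0, 0.338, 0.941, -0.001]
contact_force: [-0.7, -1.1, 6.4]
gripper_width: 0.271
```

```bash
python3 dg.py 0.5307 -0.1231 -0.033 -39.8;python3 - <<'E'
from station import *
from h import *
W=read_camera("wrist");D=read_camera("side")
a=cv2.resize(W["pixels"][0:420,140:420],(400,600));b=cv2.resize(D["pixels"][215:295,240:320],(400,400),interpolation=2)
cv2.imwrite("pics/d11.png",np.hstack([a,np.vstack([b,np.zeros((200,400,3),np.uint8)])]))
E
```

```text
t 10.55 eef [ 0.5306 -0.1213 -0.0324] dp [-0.048 -0.055  0.026] ang [-0.035  0.005  0.067] | mm 1.0 deg 0.4
q [-0.07  0.6   0.22  2.03 -0.24  0.53  1.21] F [-0.7 -1.1  6.4] w 23.2
```

View pics/d11.png

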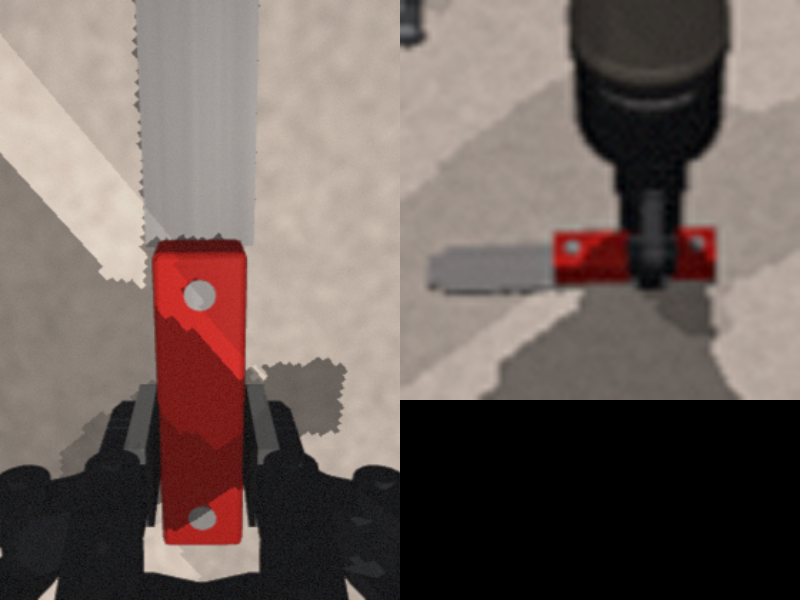

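The red handle is gripped, with an opening of 23 mm and the fingertips just touching the bench. With the reported z at -0.0324, the scraper's underside is 32.4 mm behind the TCP and its shoulder is about 53.8 mm along +tool x. Lifting now.

Emit:
jog_arm(
  dp=[
    [0, 0, -0.6],
    [0, 0, -1.6],
    [0, 0, -3],
    [0, 0, -4.6],
    [0, 0, -6],
  ],
  angular=[
    [0, 0, 0],
    [0, 0, 0],
    [0, 0, 0],
    [0, 0, 0],
    [0, 0, 0],
  ],
  claw=[15, 15, 15, 15, 15],
  grip_force=60,
)

```text
t: 11.15
eef_pos: [0.5302, -0.1207, 0.1193]
tool_rot: [-0.001, 0.338, 0.941, -0.002]
contact_force: [0.2, 0.5, -1.3]
gripper_width: 0.262
```

```bash
python3 d.py 0.42 -0.02 0.2; python3 ds.py 154 -40.8 -20
```

```text
t 11.15 eef [ 0.5302 -0.1207  0.1193] dp [ 5.963  0.296 -3.228] ang [ 5.529 -5.408 17.65 ] | mm 169.0 deg 96.4
q [-0.15  0.36  0.32  1.96 -0.15  0.84  1.13] F [ 0.2  0.5 -1.3] w 22.4
t 11.15 eef [ 0.5302 -0.1207  0.1193] dp [11.444  1.855 -1.229] ang [ 5.529 -5.408 17.65 ] | mm 291.0 deg 96.4
slot now [169.04 246.28 -67.99] q [-0.15  0.36  0.32  1.96 -0.15  0.84  1.13] F slot [-1.2 -0.2 -0.8] w 22.4
```

Emit:
jog_arm(
  dp=[
    [0.4, 0, -0.4],
    [0.8, 0, -0.8],
    [1.2, 0, -1.2],
    [1.6, 0.1, -1.6],
    [2, 0.1, -2],
  ],
  angular=[
    [0.37, -0.36, 1.18],
    [0.74, -0.72, 2.36],
    [1.1, -1.08, 3.53],
    [1.47, -1.44, 4.7],
    [1.84, -1.8, 5.88],
  ],
  claw=[15, 15, 15, 15, 15],
)

```text
t: 11.65
eef_pos: [0.4928, -0.0862, 0.1679]
tool_rot: [0.046, 0.564, 0.818, -0.103]
contact_force: [0.5, 0.5, -1.8]
gripper_width: 0.262
```

```bash
python3 d.py 0.42 -0.02 0.2
```

```text
t 11.65 eef [ 0.4928 -0.0862  0.1679] dp [ 3.22  -1.959 -1.716] ang [ 3.674 -3.602 11.724] | mm 103.0 deg 64.0
q [-0.54  0.26  0.51  2.02  0.12  0.95  0.25] F [ 0.5  0.5 -1.8] w 22.4
```

Emit:
jog_arm(
  dp=[
    [0.4, -0.2, -0.2],
    [0.8, -0.4, -0.4],
    [1.2, -0.6, -0.6],
    [1.4, -0.8, -0.7],
    [1.6, -1, -0.9],
  ],
  angular=[
    [0.37, -0.36, 1.18],
    [0.74, -0.72, 2.36],
    [1.1, -1.08, 3.53],
    [1.47, -1.44, 4.7],
    [1.84, -1.8, 5.86],
  ],
  claw=[15, 15, 15, 15, 15],
)

```text
t: 12.15
eef_pos: [0.4558, -0.0534, 0.1847]
tool_rot: [0.089, 0.744, 0.632, -0.196]
contact_force: [0.4, -0.8, -1.9]
gripper_width: 0.265
```

```bash
python3 d.py 0.42 -0.02 0.2
```

```text
t 12.15 eef [ 0.4558 -0.0534  0.1847] dp [ 0.786 -1.715 -0.808] ang [ 1.832 -1.796  5.874] | mm 51.0 deg 32.0
q [-0.77  0.32  0.6   1.98  0.19  1.15 -0.43] F [ 0.4 -0.8 -1.9] w 22.7
```

Emit:
jog_arm(
  dp=[
    [0.2, -0.4, -0.2],
    [0.4, -0.8, -0.4],
    [0.6, -1.2, -0.6],
    [0.8, -1.7, -0.8],
    [0.8, -1.7, -0.8],
  ],
  angular=[
    [0.46, -0.45, 1.47],
    [0.92, -0.9, 2.94],
    [1.37, -1.35, 4.4],
    [1.83, -1.8, 5.87],
    [1.83, -1.8, 5.87],
  ],
  claw=[15, 15, 15, 15, 15],
)

```text
t: 12.65
eef_pos: [0.4213, -0.019, 0.1991]
tool_rot: [0.125, 0.866, 0.399, -0.273]
contact_force: [0.2, 0.3, -1.5]
gripper_width: 0.267
```

```bash
python3 ds.py 154 -40.8 -20
python3 - <<'E'
from station import *
from h import *
W=read_camera("wrist");D=read_camera("side")
a=cv2.resize(W["pixels"],(400,300));b=cv2.resize(D["pixels"][130:280,150:350],(400,300),interpolation=2)
cv2.imwrite("pics/d12.png",np.hstack([a,b]))
E
```

```text
t 12.65 eef [ 0.4213 -0.019   0.1991] dp [ 2.269 -5.52   0.815] ang [0.025 0.001 0.055] | mm 150.0 deg 0.3
slot now [210.08  97.43   0.68] q [-0.88  0.45  0.69  1.9   0.1   1.37 -0.92] F slot [-1.2 -0.  -1. ] w 22.8
```

View pics/d12.png

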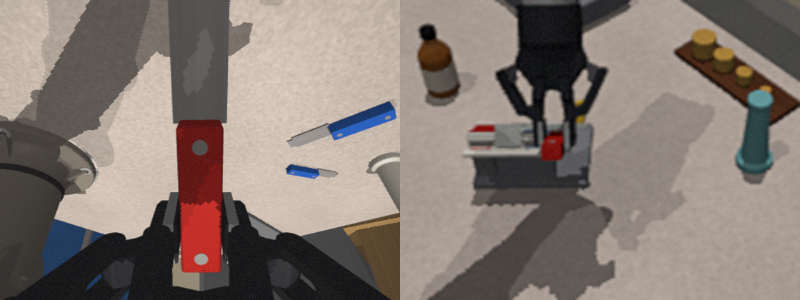

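Emit:
jog_arm(
  dp=[
    [0.3, -1.1, 0.2],
    [0.6, -2.3, 0.4],
    [1, -3.5, 0.6],
    [1.4, -4.6, 0.8],
    [1.7, -5.52, 0.8],
  ],
  angular=[
    [0, 0, 0.05],
    [0, 0, 0.05],
    [0, 0, 0.05],
    [0, 0, 0.05],
    [0, 0, 0.05],
  ],
  claw=[15, 15, 15, 15, 15],
)

```text
t: 13.25
eef_pos: [0.3302, 0.0871, 0.1582]
tool_rot: [0.125, 0.867, 0.398, -0.273]
contact_force: [-0.9, -0.3, -1.5]
gripper_width: 0.266
```

Emit:
jog_arm(
  dp=[
    [0, 0, 0],
    [0, 0, 0],
    [0, 0, 0],
    [0, 0, 0],
    [0, 0, 0],
  ],
  angular=[
    [0, 0, 0],
    [0, 0, 0],
    [0, 0, 0],
    [0, 0, 0],
    [0, 0, 0],
  ],
  claw=[15, 15, 15, 15, 15],
)

```text
t: 13.75
eef_pos: [0.3318, 0.0863, 0.1586]
tool_rot: [0.126, 0.868, 0.397, -0.273]
contact_force: [0.3, 1.2, -0.6]
gripper_width: 0.265
```

```bash
python3 ds.py 154 -40.8 -28
python3 - <<'E'
from station import *
from h import *
W=read_camera("wrist");D=read_camera("side")
cv2.imwrite("pics/w13.png",W["pixels"]); crop(D,165,160,245,230,8,"pics/d13.png")
E
```

```text
t 13.75 eef [0.3318 0.0863 0.1586] dp [ 0.616 -0.068  0.311] ang [ 0.012 -0.011 -0.016] | mm 17.0 deg 0.1
slot now [169.41 -39.13 -20.25] q [-1.09  0.42  0.62  2.03 -0.    1.33 -1.15] F slot [-1.3 -0.5  0.1] w 22.6
```

View pics/w13.png

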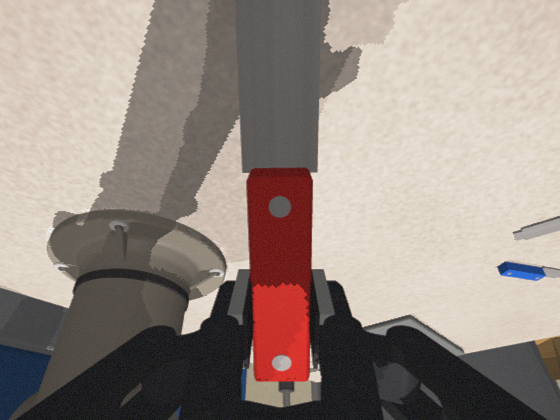

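View pics/d13.png

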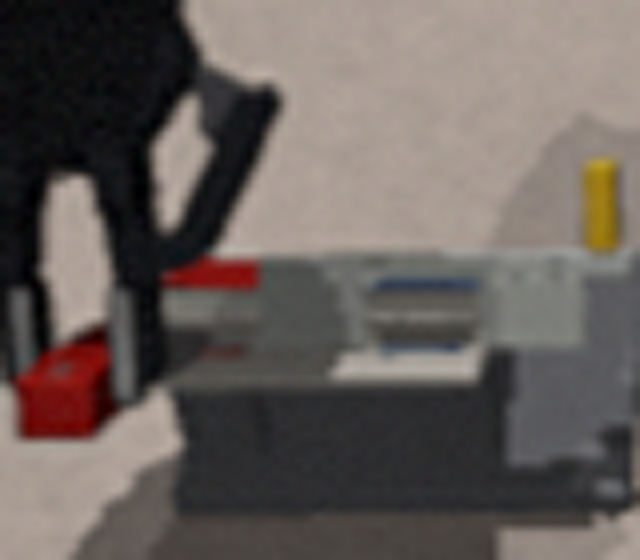

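Run:
```python
from station import *
from h import *
W=read_camera("wrist");D=read_camera("side");st=get_obs();t=toslot(st["eef_pos"]);print(t)
X=t[0]+36.2
for y in (-12,12):
  for z in (32.4,52.4): print(y,z,(proj(D,slot(X,t[1]+y,t[2]+z))[0]-(165,160))*8+3.5)
# blade width centre line near shoulder & far in wrist
for dx in (54,70,90): print(dx,[proj(W,slot(t[0]-dx,t[1]+y,t[2]+35.4))[0].round(1) for y in (-15,15)])
print("slot mouth corners red in wrist",[proj(W,slot(0,-40.8+y,0))[0].round(0) for y in (-18,18)])
```

```text
[169.19 -39.61 -20.28]
-12 32.4 [ 17.74749391 441.40079086]
-12 52.4 [ 13.00907201 377.08631988]
12 32.4 [ 96.46085836 440.88124732]
12 52.4 [ 92.07397475 376.54239739]
54 [array([241., 166.]), array([316.7, 166. ])]
70 [array([239.6, 124.5]), array([317.9, 124.5])]
90 [array([237.7,  68.3]), array([319.7,  68.3])]
slot mouth corners red in wrist [array([ 222., -181.]), array([ 328., -181.])]
```

Prediction and picture agree: the end face's lower edge is predicted at (18–96,441) and seen at (18–98,437). I'll approach to just over the apron, then go in.

Emit:
jog_arm(
  dp=[
    [0.2, -0.05, 0.2],
    [0.5, -0.05, 0.39],
    [0.8, -0.05, 0.39],
    [1.1, -0.05, 0.39],
    [1.1, -0.05, 0.39],
  ],
  angular=[
    [0, 0, 0],
    [0, 0, 0],
    [0, 0, 0],
    [0, 0, 0],
    [0, 0, 0],
  ],
  claw=[15, 15, 15, 15, 15],
)

```text
t: 14.45
eef_pos: [0.3422, 0.1013, 0.134]
tool_rot: [0.126, 0.867, 0.398, -0.273]
contact_force: [0.5, 0.6, -1.6]
gripper_width: 0.265
```

Emit:
jog_arm(
  dp=[
    [0, 0, 0],
    [0, 0, 0],
    [0, 0, 0],
    [0, 0, 0],
    [0, 0, 0],
  ],
  angular=[
    [0, 0, 0],
    [0, 0, 0],
    [0, 0, 0],
    [0, 0, 0],
    [0, 0, 0],
  ],
  claw=[15, 15, 15, 15, 15],
)

```text
t: 14.95
eef_pos: [0.3416, 0.1005, 0.1348]
tool_rot: [0.126, 0.867, 0.397, -0.273]
contact_force: [0.4, 0.3, -1.7]
gripper_width: 0.265
```

```bash
python3 ds.py 110 -40.8 -30
```

```text
t 14.95 eef [0.3416 0.1005 0.1348] dp [1.269 0.009 0.004] ang [ 0.017 -0.008 -0.004] | mm 31.0 deg 0.1
slot now [141.73 -41.04 -29.92] q [-1.08  0.48  0.6   2.01 -0.04  1.29 -1.15] F slot [-1.4  0.1 -1.1] w 22.7
```

Emit:
jog_arm(
  dp=[
    [0.25, 0, 0],
    [0.5, 0, 0],
    [0.8, 0, 0],
    [1.05, 0, 0],
    [1.27, 0, 0],
  ],
  angular=[
    [0, 0, 0],
    [0, 0, 0],
    [0, 0, 0],
    [0, 0, 0],
    [0, 0, 0],
  ],
  claw=[15, 15, 15, 15, 15],
)

```text
t: 15.45
eef_pos: [0.3587, 0.1205, 0.116]
tool_rot: [0.126, 0.867, 0.397, -0.273]
contact_force: [-0.4, -1.0, -2.6]
gripper_width: 0.269
```

```bash
python3 ds.py 65 -40.8 -30.6;  python3 - <<'E'
from station import *
from h import *
W=read_camera("wrist"); cv2.imwrite("pics/w14.png",W["pixels"])
E
```

```text
t 15.45 eef [0.3587 0.1205 0.116 ] dp [1.776 0.011 0.014] ang [ 0.019  0.006 -0.002] | mm 44.0 deg 0.1
slot now [109.4  -41.09 -30.24] q [-1.06  0.55  0.58  1.97 -0.07  1.28 -1.14] F slot [-0.7  0.4 -2.7] w 22.9
```

View pics/w14.png

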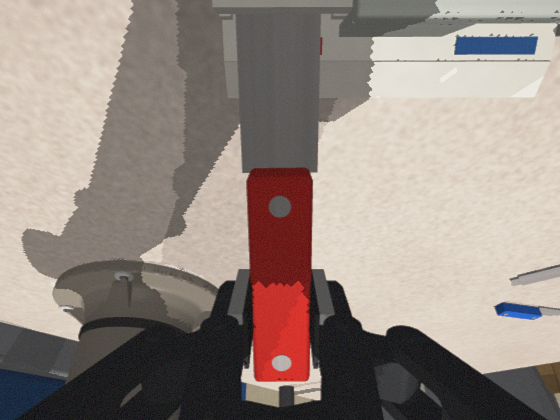

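Run:
```python
from station import *
from h import *
W=read_camera("wrist");st=get_obs();t=toslot(st["eef_pos"]);print(t)
for y in (40-15,40,40+15,-40-15,-40,-40+15): print(y,proj(W,slot(8,y,0))[0].round(1))
print([proj(W,slot(8,t[1]+y,t[2]+35.4))[0].round(1) for y in (-15,15)])
im=W["pixels"];H,S,V=cv2.split(cv2.cvtColor(im,cv2.COLOR_BGR2HSV))
m=(H>100)&(H<130)&(S>110)&(V>30); m[100:]=0; p=np.argwhere(m); print("blue stripe",p.min(0),p.max(0))
m=((H<10)|(H>170))&(S>100)&(V>40); m[100:]=0; p=np.argwhere(m); print("red",p.min(0),p.max(0))
```

```text
[109.21 -41.08 -30.21]
25 [458.1  39. ]
40 [498.5  39. ]
55 [538.8  39.1]
-55 [242.2  38.5]
-40 [282.7  38.6]
-25 [323.2  38.7]
[array([237.7,  36.3]), array([321.9,  36.5])]
blue stripe [ 39 455] [ 55 536]
red [ 40 320] [ 56 322]
```

The blade is under the rail and in the mouth. The blue stripe spans 455–537, which confirms the -0.8 mm y correction, and the blade is centred to within about 0.6 mm. I'll keep going in.

Emit:
jog_arm(
  dp=[
    [0.3, 0.01, 0.01],
    [0.6, 0.02, 0.02],
    [0.95, 0.02, 0.03],
    [1.3, 0.02, 0.03],
    [1.6, 0.02, 0.03],
  ],
  angular=[
    [0, 0, 0],
    [0, 0, 0],
    [0, 0, 0],
    [0, 0, 0],
    [0, 0, 0],
  ],
  claw=[15, 15, 15, 15, 15],
)

```text
t: 16.05
eef_pos: [0.3806, 0.1451, 0.0923]
tool_rot: [0.126, 0.867, 0.397, -0.273]
contact_force: [-0.9, -0.2, -0.9]
gripper_width: 0.26
```

```bash
python3 ds.py 53.8 -40.6 -31.5
```

```text
t 16.05 eef [0.3806 0.1451 0.0923] dp [ 0.602 -0.002  0.032] ang [ 0.02  -0.006 -0.001] | mm 15.0 deg 0.1
slot now [ 68.86 -40.55 -30.7 ] q [-1.04  0.62  0.56  1.9  -0.1   1.28 -1.13] F slot [ 0.1 -0.6 -1.2] w 22.2
```

Emit:
jog_arm(
  dp=[
    [0.15, 0, 0],
    [0.3, 0, 0.01],
    [0.45, 0, 0.02],
    [0.55, 0, 0.03],
    [0.62, 0, 0.04],
  ],
  angular=[
    [0, 0, 0],
    [0, 0, 0],
    [0, 0, 0],
    [0, 0, 0],
    [0, 0, 0],
  ],
  claw=[15, 15, 15, 15, 15],
)

```text
t: 16.55
eef_pos: [0.3872, 0.1526, 0.0838]
tool_rot: [0.126, 0.867, 0.397, -0.274]
contact_force: [-4.2, -2.2, 9.0]
gripper_width: 0.263
```

```bash
python3 ds.py 53.8 -40.6 -32.4;  python3 - <<'E'
from station import *
from h import *
W=read_camera("wrist");D=read_camera("side"); cv2.imwrite("pics/w15.png",W["pixels"]); crop(D,165,160,245,230,8,"pics/d15.png")
E
```

```text
t 16.55 eef [0.3872 0.1526 0.0838] dp [ 0.079 -0.003  0.018] ang [ 0.009  0.032 -0.009] | mm 2.0 deg 0.2
slot now [ 55.78 -40.53 -31.94] q [-1.04  0.65  0.55  1.88 -0.12  1.28 -1.13] F slot [ 8.8 -1.8  4.9] w 22.5
```

View pics/w15.png

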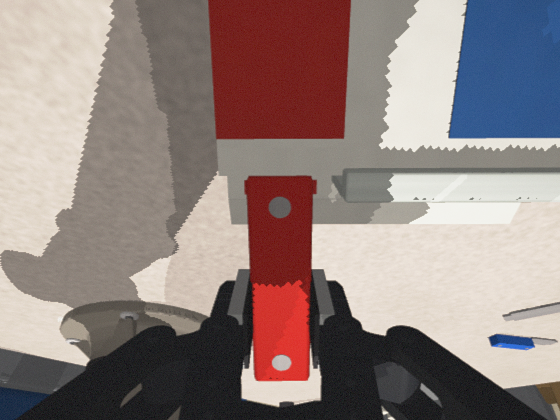

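View pics/d15.png

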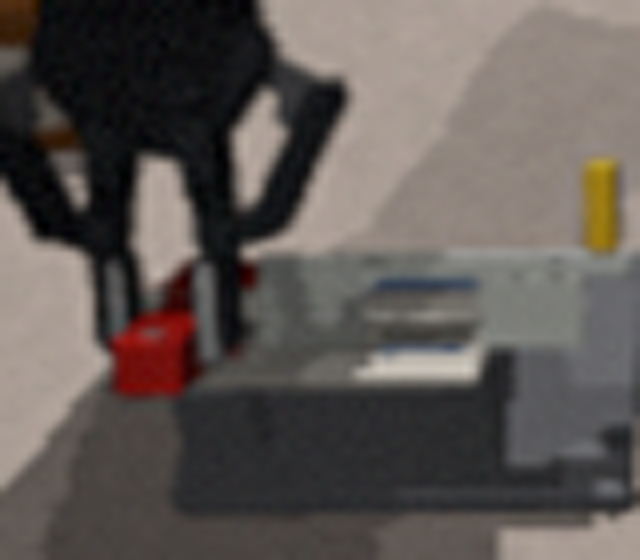

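Run:
```python
from station import *
from h import *
W=read_camera("wrist");st=get_obs();t=toslot(st["eef_pos"]);print(t)
for n,P in dict(lip=(0,-40.8,20),lipbot=(0,-40.8,10),corner=(0,-62.8,20),mouth=(0,-62.8,0),apron14=(14,-62.8,0),stripe5=(5,-40.8,0),hfront=(t[0]-53.8,t[1],t[2]+52.4),apr27=(27,-62.8,-8)).items(): print(n,proj(W,slot(*P))[0].round(1))
crop(W,200,130,360,240,5,"pics/w16.png")
c=toslot(ray(W,(280,210))[0]);print("cam",c)
```

```text
[ 55.83 -40.49 -32.08]
lip [278.3 170.3]
lipbot [278.4 165.1]
corner [215.6 170.3]
mouth [223.9 160.6]
apron14 [225.6 194.2]
stripe5 [278.5 172.8]
hfront [279.2 176.2]
apr27 [229.5 217.7]
cam [-25.16 -40.14 146.88]
```

View pics/w16.png

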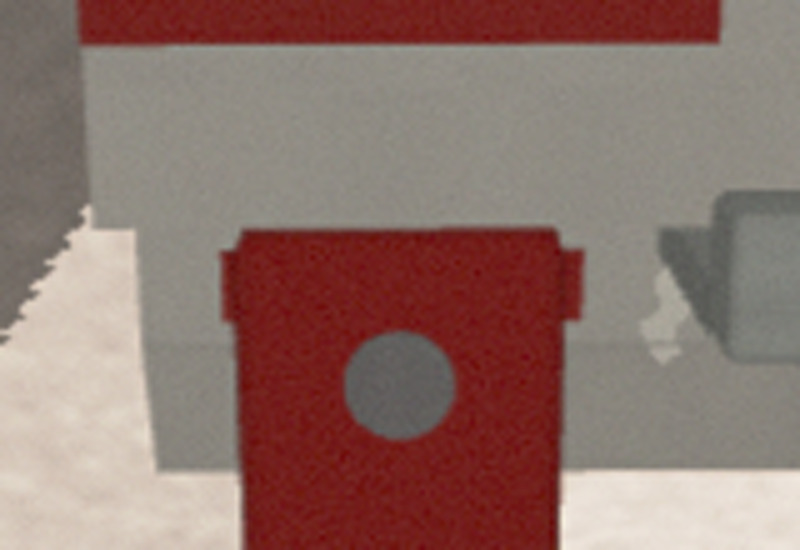

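The handle's front edge lines up with the roof's front edge at wrist row 176, and the contact force is 9 N along the slot plus floor pressure, so it is home. I'll press a little more, release and back off.

Emit:
jog_arm(
  dp=[
    [0.04, 0, 0.02],
    [0.04, 0, 0.02],
    [0.04, 0, 0.02],
    [0.04, 0, 0.02],
    [0.04, 0, 0.02],
  ],
  angular=[
    [0, 0, 0],
    [0, 0, 0],
    [0, 0, 0],
    [0, 0, 0],
    [0, 0, 0],
  ],
  claw=[15, 15, 22, 26, 32],
  grip_force=40,
)

```text
t: 17.2
eef_pos: [0.389, 0.1546, 0.0821]
tool_rot: [0.126, 0.867, 0.397, -0.272]
contact_force: [-0.1, 0.7, -0.6]
gripper_width: 0.37
```

```bash
python3 ds.py 53.8 -40.6 -32.4
```

```text
t 17.2 eef [0.389  0.1546 0.0821] dp [-0.05  -0.008  0.022] ang [ 0.023 -0.029 -0.002] | mm 1.0 deg 0.2
slot now [ 52.56 -40.41 -31.83] q [-1.04  0.65  0.55  1.88 -0.12  1.27 -1.13] F slot [-0.8 -0.5 -0.2] w 31.6
```

Emit:
jog_arm(
  dp=[
    [0, 0, 0],
    [0, 0, -0.4],
    [0, 0, -1],
    [0, 0, -2.2],
    [0, 0, -3.6],
  ],
  angular=[
    [0, 0, 0],
    [0, 0, 0],
    [0, 0, 0],
    [0, 0, 0],
    [0, 0, 0],
  ],
  claw=[40, 40, 40, 40, 40],
)

```text
t: 17.7
eef_pos: [0.4221, 0.1935, 0.1571]
tool_rot: [0.126, 0.867, 0.397, -0.273]
contact_force: [0.8, 0.6, 0.3]
gripper_width: 0.469
```

```bash
python3 dg.py 0.528 -0.284 0.14 -5;  python3 - <<'E'
from station import *
from h import *
W=read_camera("wrist");D=read_camera("side"); cv2.imwrite("pics/w17.png",W["pixels"]); crop(D,165,160,245,230,8,"pics/d17.png")
E
```

```text
t 17.7 eef [0.4221 0.1935 0.1571] dp [-9.174 15.681  7.29 ] ang [ -7.636   3.93  -24.223] | mm 489.0 deg 128.5
q [-1.05  0.62  0.57  1.71 -0.1   1.47 -1.15] F [0.8 0.6 0.3] w 40.0
```

View pics/w17.png

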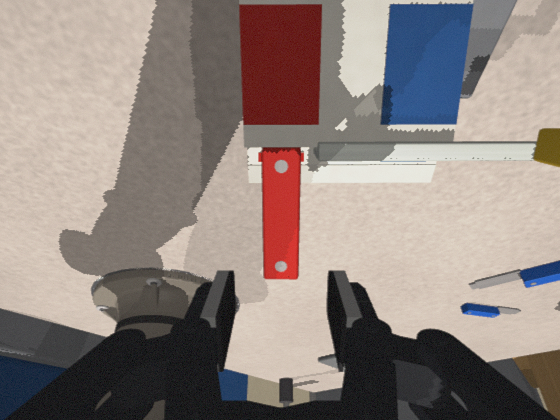

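View pics/d17.png

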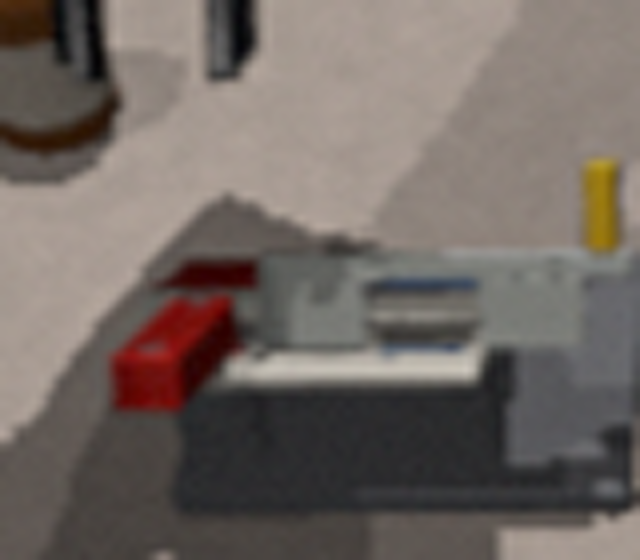

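Run:
```python
from station import *
from h import *
W=read_camera("wrist");st=get_obs();t=toslot(st["eef_pos"]);print(t)
crop(W,225,120,345,200,6,"pics/w18.png")
for n,P in dict(lip=(2,-40.8,20),front=(2,-40.8,20),end=(92,-40.8,20),end_tilt=(92,-40.8,16.5)).items(): print(n,proj(W,slot(*P))[0].round(1))
H,S,V=cv2.split(cv2.cvtColor(W["pixels"],cv2.COLOR_BGR2HSV)); m=((H<10)|(H>170))&(S>120)&(V>40); m[:140]=0;m[300:]=0; p=np.argwhere(m[:,:310]); print(p.min(0),p.max(0))
```

```text
[ 52.   -40.21  60.44]
lip [277.9 151.1]
front [277.9 151.1]
end [278.  284.2]
end_tilt [278.  281.8]
[152 257] [280 301]
```

View pics/w18.png

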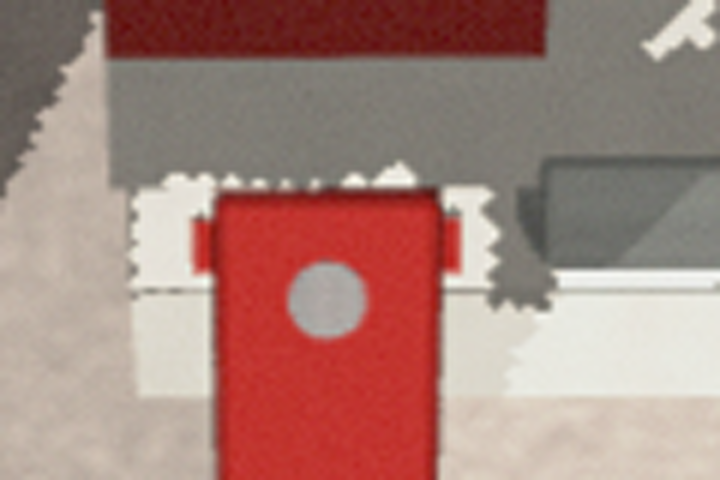

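Red is home: its front edge is at row 152 and the roof edge is at 151. The handle settled about 2° down onto the apron, which follows from the balance point lying outside the apron. Next is blue.

Emit:
jog_arm(
  dp=[
    [-0.5, 0.5, -0.4],
    [-1, 1.1, -0.6],
    [-1.5, 1.8, -0.5],
    [-2, 2.6, -0.3],
    [-2.5, 3.6, 0.2],
  ],
  angular=[
    [-0.38, 0.2, -1.21],
    [-0.76, 0.39, -2.42],
    [-1.15, 0.59, -3.63],
    [-1.53, 0.78, -4.84],
    [-1.91, 0.98, -6.05],
  ],
  claw=[45, 45, 45, 45, 45],
)

```text
t: 18.35
eef_pos: [0.4548, 0.0935, 0.1877]
tool_rot: [0.104, 0.729, 0.638, -0.225]
contact_force: [1.1, -0.7, -0.1]
gripper_width: 0.527
```

```bash
python3 dg.py 0.528 -0.284 0.14 -5
```

```text
t 18.35 eef [0.4548 0.0935 0.1877] dp [-12.208   5.598   7.732] ang [ -5.693   2.944 -18.098] | mm 387.0 deg 96.0
q [-0.95  0.42  0.51  1.86  0.13  1.3  -0.63] F [ 1.1 -0.7 -0.1] w 45.0
```

Emit:
jog_arm(
  dp=[
    [-0.8, 0.4, 0.2],
    [-1.6, 0.7, 0.5],
    [-2.4, 1.1, 0.9],
    [-3.2, 1.5, 1.3],
    [-4, 1.9, 1.8],
  ],
  angular=[
    [-0.38, 0.2, -1.21],
    [-0.76, 0.39, -2.42],
    [-1.15, 0.59, -3.63],
    [-1.53, 0.78, -4.84],
    [-1.91, 0.98, -6.05],
  ],
  claw=[45, 45, 45, 45, 45],
)

```text
t: 18.85
eef_pos: [0.4827, -0.0235, 0.1878]
tool_rot: [0.074, 0.536, 0.826, -0.161]
contact_force: [0.3, -0.3, 0.0]
gripper_width: 0.524
```

```bash
python3 dg.py 0.528 -0.284 0.14 -5
```

```text
t 18.85 eef [ 0.4827 -0.0235  0.1878] dp [-9.155 -1.895  5.3  ] ang [ -3.8     1.965 -12.061] | mm 268.0 deg 64.0
q [-0.72  0.25  0.47  2.    0.24  1.07  0.03] F [ 0.3 -0.3  0. ] w 44.8
```

Emit:
jog_arm(
  dp=[
    [-0.9, -0.2, 0.3],
    [-1.8, -0.4, 0.6],
    [-2.7, -0.6, 1],
    [-3.6, -0.8, 1.4],
    [-4.5, -0.95, 1.9],
  ],
  angular=[
    [-0.38, 0.2, -1.21],
    [-0.76, 0.39, -2.42],
    [-1.15, 0.59, -3.63],
    [-1.53, 0.78, -4.84],
    [-1.9, 0.98, -6.03],
  ],
  claw=[45, 45, 45, 45, 45],
)

```text
t: 19.35
eef_pos: [0.5045, -0.1458, 0.1812]
tool_rot: [0.039, 0.302, 0.949, -0.083]
contact_force: [1.2, 0.5, 0.2]
gripper_width: 0.527
```

```bash
python3 dg.py 0.528 -0.284 0.14 -5
```

```text
t 19.35 eef [ 0.5045 -0.1458  0.1812] dp [-3.692 -3.678  2.646] ang [-1.895  0.987 -6.038] | mm 146.0 deg 32.0
q [-0.36  0.22  0.46  2.01  0.1   0.89  0.98] F [1.2 0.5 0.2] w 45.0
```

Emit:
jog_arm(
  dp=[
    [-0.9, -0.9, 0.6],
    [-1.8, -1.8, 1.2],
    [-2.7, -2.7, 1.9],
    [-3.7, -3.68, 2.65],
    [-3.7, -3.68, 2.65],
  ],
  angular=[
    [-0.47, 0.25, -1.5],
    [-0.94, 0.5, -3],
    [-1.42, 0.74, -4.5],
    [-1.9, 0.99, -6.04],
    [-1.9, 0.99, -6.04],
  ],
  claw=[45, 45, 45, 45, 45],
)

```text
t: 19.85
eef_pos: [0.5265, -0.2869, 0.1389]
tool_rot: [-0.001, 0.045, 0.999, -0.0]
contact_force: [-1.1, 0.1, -0.3]
gripper_width: 0.525
```

```bash
python3 scr.py blue pics/w19.png; python3 dg.py 0.528 -0.284 0.14 -5
```

```text
[ 122    0   79   77 2377] centre [ 400.3 -364.5] size [19.5 64.1] ang 33.0 | [[375, -343], [410, -397], [426, -386], [391, -332]]
[ 271  141   28  105 2727] centre [ 527.1 -283.1] size [22.9 90.3] ang 84.4 | [[481, -290], [571, -299], [573, -276], [483, -267]]
t 19.9 eef [ 0.5258 -0.2903  0.1387] dp [-0.067  0.26  -0.054] ang [-0.013 -0.029 -0.012] | mm 6.0 deg 0.2
q [ 0.14  0.43  0.34  1.81 -0.17  0.93  2.03] F [ 1.5 -3.3  0.2] w 45.0
```

View pics/w19.png

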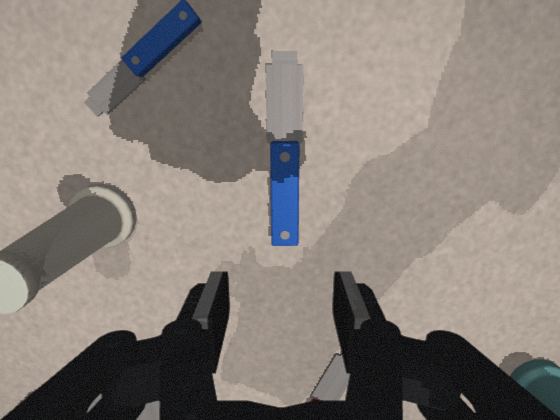

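The blue handle measures 90.3 x 22.9 mm at (0.527,-0.283) with yaw -5.6°, so it is the right size. The smaller one is 64 mm. Descending.

Emit:
jog_arm(
  dp=[
    [-0.15, 0, 1.2],
    [-0.32, 0, 2.6],
    [-0.32, 0, 4],
    [-0.32, 0, 5.2],
    [-0.32, 0, 5.2],
  ],
  angular=[
    [0, 0, 0.12],
    [0, 0, 0.12],
    [0, 0, 0.12],
    [0, 0, 0.12],
    [0, 0, 0.12],
  ],
  claw=[45, 45, 45, 45, 45],
)

```text
t: 20.4
eef_pos: [0.5323, -0.2821, 0.0062]
tool_rot: [-0.004, 0.051, 0.999, 0.001]
contact_force: [-1.2, 0.3, -0.1]
gripper_width: 0.528
```

Emit:
jog_arm(
  dp=[
    [0, 0, 0],
    [0, 0, 0],
    [0, 0, 0],
    [0, 0, 0],
    [0, 0, 0],
  ],
  angular=[
    [0, 0, 0],
    [0, 0, 0],
    [0, 0, 0],
    [0, 0, 0],
    [0, 0, 0],
  ],
  claw=[45, 45, 45, 45, 45],
)

```text
t: 20.9
eef_pos: [0.537, -0.2845, 0.0115]
tool_rot: [0.001, 0.051, 0.999, -0.001]
contact_force: [-0.5, 0.6, -0.6]
gripper_width: 0.528
```

```bash
python3 dg.py 0.536 -0.284 -0.032 -5.6; python3 scr.py blue pics/w20.png
```

```text
t 20.9 eef [ 0.537  -0.2845  0.0115] dp [0.045 0.019 1.739] ang [-0.016  0.025 -0.049] | mm 43.0 deg 0.3
q [ 0.18  0.61  0.28  1.87 -0.24  0.69  2.06] F [-0.5  0.6 -0.6] w 45.1
[   0    0   72   42 1871] centre [ 418.6 -374.1] size [31.3 15.3] ang 84.2 | [[409, -389], [425, -390], [428, -359], [413, -358]]
[ 254  149   50  171 7447] centre [ 526.8 -283.3] size [23.2 91.1] ang 85.3 | [[480, -291], [571, -299], [573, -275], [482, -268]]
```

View pics/w20.png

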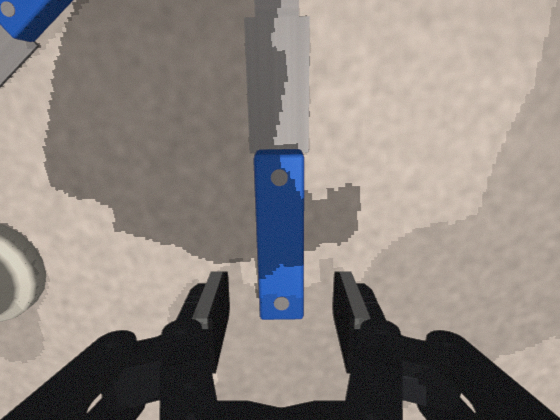

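Emit:
jog_arm(
  dp=[
    [0, 0, 0.6],
    [0, 0, 1.2],
    [0, 0, 1.6],
    [0, 0, 1.7],
    [0, 0, 1.7],
  ],
  angular=[
    [0, 0, -0.05],
    [0, 0, -0.05],
    [0, 0, -0.05],
    [0, 0, -0.05],
    [0, 0, -0.05],
  ],
  claw=[45, 45, 45, 45, 45],
)

```text
t: 21.45
eef_pos: [0.5358, -0.2842, -0.033]
tool_rot: [-0.001, 0.049, 0.999, -0.0]
contact_force: [-0.2, -0.7, 1.2]
gripper_width: 0.524
```

Emit:
jog_arm(
  dp=[
    [0, 0, 0],
    [0, 0, 0],
    [0, 0, 0],
    [0, 0, 0],
    [0, 0, 0],
  ],
  angular=[
    [0, 0, 0],
    [0, 0, 0],
    [0, 0, 0],
    [0, 0, 0],
    [0, 0, 0],
  ],
  claw=[40, 30, 20, 15, 15],
  grip_force=40,
)

```text
t: 21.95
eef_pos: [0.5371, -0.2848, -0.0312]
tool_rot: [0.001, 0.049, 0.999, -0.001]
contact_force: [-0.6, 0.3, 4.9]
gripper_width: 0.267
```

```bash
python3 dg.py 0.536 -0.284 -0.032 -5.6; python3 scr.py blue pics/w21.png
```

```text
t 21.95 eef [ 0.5371 -0.2848 -0.0312] dp [0.045 0.026 0.032] ang [-0.017  0.024 -0.   ] | mm 1.0 deg 0.1
q [ 0.2   0.67  0.25  1.88 -0.27  0.62  2.09] F [-0.6  0.3  4.9] w 22.8
[  248   164    65   213 12095] centre [ 526.4 -283. ] size [23.8 91.5] ang 84.9 | [[480, -291], [571, -299], [573, -275], [482, -267]]
```

View pics/w21.png

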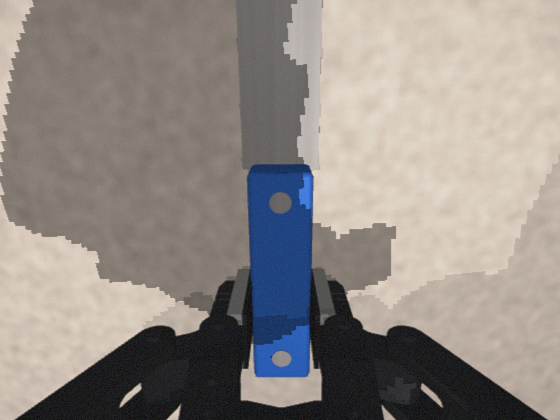

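Emit:
jog_arm(
  dp=[
    [0, 0, -0.6],
    [0, 0, -1.6],
    [0, 0, -3],
    [0, 0, -4.6],
    [0, 0, -6],
  ],
  angular=[
    [0, 0, 0],
    [0, 0, 0],
    [0, 0, 0],
    [0, 0, 0],
    [0, 0, 0],
  ],
  claw=[15, 15, 15, 15, 15],
  grip_force=60,
)

```text
t: 22.5
eef_pos: [0.536, -0.2841, 0.1204]
tool_rot: [0.0, 0.049, 0.999, -0.001]
contact_force: [0.1, -0.5, -1.5]
gripper_width: 0.26
```

```bash
python3 d.py 0.42 -0.02 0.2
```

```text
t 22.5 eef [ 0.536  -0.2841  0.1204] dp [ 5.649 10.057 -3.2  ] ang [ 7.605 -3.922 24.105] | mm 299.0 deg 127.9
q [ 0.13  0.46  0.33  1.81 -0.18  0.9   2.02] F [ 0.1 -0.5 -1.5] w 22.2
```

Emit:
jog_arm(
  dp=[
    [0.3, 0.5, -0.4],
    [0.6, 1, -0.8],
    [0.9, 1.6, -1.1],
    [1.2, 2.1, -1.4],
    [1.5, 2.6, -1.7],
  ],
  angular=[
    [0.38, -0.2, 1.21],
    [0.76, -0.39, 2.41],
    [1.14, -0.59, 3.62],
    [1.52, -0.78, 4.82],
    [1.9, -0.98, 6.03],
  ],
  claw=[15, 15, 15, 15, 15],
)

```text
t: 23.0
eef_pos: [0.5044, -0.2151, 0.1612]
tool_rot: [0.039, 0.309, 0.947, -0.084]
contact_force: [-0.2, 0.0, -2.1]
gripper_width: 0.264
```

```bash
python3 d.py 0.42 -0.02 0.2
```

```text
t 23.0 eef [ 0.5044 -0.2151  0.1612] dp [ 7.035  4.    -3.033] ang [ 5.689 -2.948 18.024] | mm 216.0 deg 95.6
q [-0.29  0.29  0.56  2.    0.03  0.83  1.16] F [-0.2  0.  -2.1] w 22.6
```

Emit:
jog_arm(
  dp=[
    [0.45, 0.25, -0.3],
    [0.9, 0.5, -0.6],
    [1.35, 0.75, -0.9],
    [1.8, 1, -1.2],
    [2.3, 1.3, -1.4],
  ],
  angular=[
    [0.38, -0.2, 1.21],
    [0.76, -0.39, 2.41],
    [1.14, -0.59, 3.62],
    [1.52, -0.78, 4.82],
    [1.9, -0.98, 6.03],
  ],
  claw=[15, 15, 15, 15, 15],
)

```text
t: 23.5
eef_pos: [0.4765, -0.1499, 0.1841]
tool_rot: [0.074, 0.542, 0.821, -0.161]
contact_force: [0.1, -0.1, -1.7]
gripper_width: 0.263
```

```bash
python3 d.py 0.42 -0.02 0.2
```

```text
t 23.5 eef [ 0.4765 -0.1499  0.1841] dp [ 5.22  -0.314 -2.273] ang [ 3.79  -1.968 11.991] | mm 142.0 deg 63.6
q [-0.67  0.26  0.71  2.05  0.23  0.95  0.29] F [ 0.1 -0.1 -1.7] w 22.4
```

Emit:
jog_arm(
  dp=[
    [0.5, 0, -0.25],
    [1, 0, -0.5],
    [1.5, -0.1, -0.75],
    [2, -0.1, -1],
    [2.6, -0.15, -1.2],
  ],
  angular=[
    [0.38, -0.2, 1.2],
    [0.76, -0.39, 2.4],
    [1.14, -0.59, 3.6],
    [1.52, -0.78, 4.8],
    [1.9, -0.98, 6],
  ],
  claw=[15, 15, 15, 15, 15],
)

```text
t: 24.0
eef_pos: [0.4485, -0.0845, 0.1934]
tool_rot: [0.103, 0.733, 0.633, -0.226]
contact_force: [0.2, 0.2, -1.7]
gripper_width: 0.264
```

```bash
python3 d.py 0.42 -0.02 0.2; python3 ds.py 200 60 0
```

```text
t 24.0 eef [ 0.4485 -0.0845  0.1934] dp [ 2.045 -1.602 -1.132] ang [ 1.888 -0.984  5.997] | mm 70.0 deg 31.8
q [-0.9   0.37  0.8   2.    0.19  1.15 -0.34] F [ 0.2  0.2 -1.7] w 22.5
t 24.0 eef [ 0.4485 -0.0845  0.1934] dp [ 3.203 -2.639 -1.251] ang [ 1.888 -0.984  5.997] | mm 108.0 deg 31.8
slot now [232.9  160.83 -22.15] q [-0.9   0.37  0.8   2.    0.19  1.15 -0.34] F slot [-1.2  0.  -1.2] w 22.5
```

Emit:
jog_arm(
  dp=[
    [0.7, -0.6, -0.4],
    [1.5, -1.2, -0.7],
    [2.3, -1.9, -1],
    [3.2, -2.64, -1.25],
    [3.2, -2.64, -1.25],
  ],
  angular=[
    [0.47, -0.25, 1.5],
    [0.94, -0.5, 3],
    [1.42, -0.74, 4.5],
    [1.89, -0.98, 6],
    [1.89, -0.98, 6],
  ],
  claw=[15, 15, 15, 15, 15],
)

```text
t: 24.5
eef_pos: [0.3974, 0.0138, 0.1916]
tool_rot: [0.125, 0.866, 0.4, -0.274]
contact_force: [-0.4, 0.4, -1.4]
gripper_width: 0.263
```

```bash
python3 ds.py 165 39.2 -22
```

```text
t 24.5 eef [0.3974 0.0138 0.1916] dp [ 1.333 -0.742  0.873] ang [0.018 0.012 0.071] | mm 43.0 deg 0.4
slot now [ 1.9818e+02  5.7910e+01 -1.2000e-01] q [-1.07  0.5   0.87  1.94  0.    1.36 -0.88] F slot [-0.8 -0.6 -1.1] w 22.5
```

Emit:
jog_arm(
  dp=[
    [0.4, -0.25, 0.2],
    [0.9, -0.5, 0.5],
    [1.36, -0.8, 0.88],
    [1.36, -0.8, 0.88],
    [1.36, -0.8, 0.88],
  ],
  angular=[
    [0, 0, 0.05],
    [0, 0, 0.05],
    [0, 0, 0.05],
    [0, 0, 0.05],
    [0, 0, 0.05],
  ],
  claw=[15, 15, 15, 15, 15],
)

```text
t: 25.0
eef_pos: [0.3923, 0.0345, 0.1545]
tool_rot: [0.126, 0.867, 0.397, -0.274]
contact_force: [0.6, 0.1, -0.9]
gripper_width: 0.258
```

Emit:
jog_arm(
  dp=[
    [0, 0, 0],
    [0, 0, 0],
    [0, 0, 0],
    [0, 0, 0],
    [0, 0, 0],
  ],
  angular=[
    [0, 0, 0],
    [0, 0, 0],
    [0, 0, 0],
    [0, 0, 0],
    [0, 0, 0],
  ],
  claw=[15, 15, 15, 15, 15],
)

```text
t: 25.5
eef_pos: [0.3928, 0.035, 0.1549]
tool_rot: [0.126, 0.867, 0.397, -0.273]
contact_force: [-0.0, 0.5, -1.9]
gripper_width: 0.264
```

```bash
python3 ds.py 143 39.2 -28.8
python3 - <<'E'
from station import *
from h import *
W=read_camera("wrist");D=read_camera("side");st=get_obs();t=toslot(st["eef_pos"]);print(t)
crop(D,180,170,260,240,8,"pics/d22.png")
X=t[0]+34.7
for y in (-12,12):
  for z in (31.2,51.2): print(y,z,((proj(D,slot(X,t[1]+y,t[2]+z))[0]-(180,170))*8+3.5).round(0))
E
```

```text
t 25.5 eef [0.3928 0.035  0.1549] dp [ 0.94  -0.056  0.242] ang [ 0.013 -0.004 -0.002] | mm 24.0 deg 0.1
slot now [166.5   40.58 -22.76] q [-1.08  0.55  0.83  1.96 -0.05  1.3  -0.91] F slot [-1.4 -0.4 -1.3] w 22.5
[166.48  40.54 -22.8 ]
-12 31.2 [164. 368.]
-12 51.2 [161. 304.]
12 31.2 [243. 368.]
12 51.2 [240. 304.]
```

View pics/d22.png

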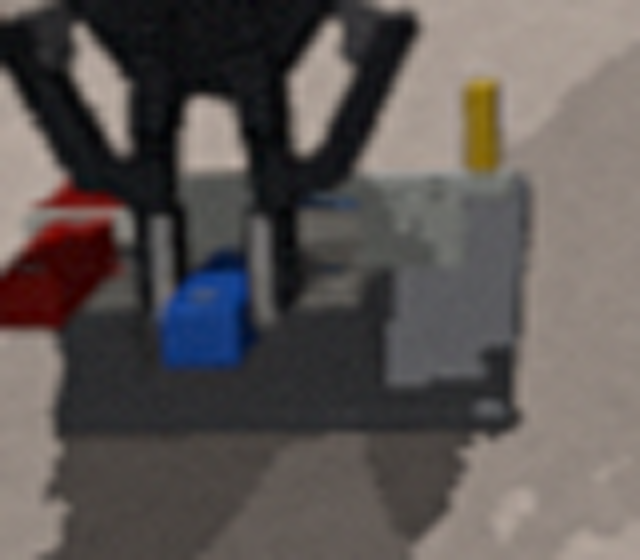

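Prediction (164–243, bottom row 368) and picture (160–245, 366) agree. I'll go to the mouth, then in.

Emit:
jog_arm(
  dp=[
    [0.2, -0.05, 0.15],
    [0.5, -0.05, 0.24],
    [0.8, -0.05, 0.24],
    [0.94, -0.05, 0.24],
    [0.94, -0.05, 0.24],
  ],
  angular=[
    [0, 0, 0],
    [0, 0, 0],
    [0, 0, 0],
    [0, 0, 0],
    [0, 0, 0],
  ],
  claw=[15, 15, 15, 15, 15],
)

```text
t: 26.1
eef_pos: [0.4024, 0.0481, 0.136]
tool_rot: [0.126, 0.867, 0.397, -0.273]
contact_force: [-0.8, -0.4, -0.7]
gripper_width: 0.261
```

Emit:
jog_arm(
  dp=[
    [0.25, 0, 0],
    [0.5, 0, 0],
    [0.8, 0, 0],
    [1.05, 0, 0],
    [1.27, 0, 0],
  ],
  angular=[
    [0, 0, 0],
    [0, 0, 0],
    [0, 0, 0],
    [0, 0, 0],
    [0, 0, 0],
  ],
  claw=[15, 15, 15, 15, 15],
)

```text
t: 26.6
eef_pos: [0.4191, 0.0677, 0.1177]
tool_rot: [0.126, 0.867, 0.397, -0.274]
contact_force: [-1.0, 0.6, -1.5]
gripper_width: 0.263
```

```bash
python3 ds.py 70 39.4 -29.5;  python3 - <<'E'
from station import *
from h import *
W=read_camera("wrist"); cv2.imwrite("pics/w23.png",W["pixels"])
st=get_obs();t=toslot(st["eef_pos"])
print([proj(W,slot(8,39.2+y,0))[0].round(1) for y in (-18,-15,15,18)],[proj(W,slot(8,t[1]+y,t[2]+34.2))[0].round(1) for y in (-15,15)])
E
```

```text
t 26.6 eef [0.4191 0.0677 0.1177] dp [1.633 0.009 0.016] ang [0.013 0.009 0.001] | mm 40.0 deg 0.1
slot now [110.82  39.18 -29.07] q [-1.05  0.66  0.78  1.9  -0.12  1.28 -0.91] F slot [-0.7 -1.1 -1.4] w 22.5
[array([231. ,  32.7]), array([239.1,  32.7]), array([320. ,  32.8]), array([328. ,  32.8])] [array([237.2,  30.3]), array([321.1,  30.5])]
```

View pics/w23.png

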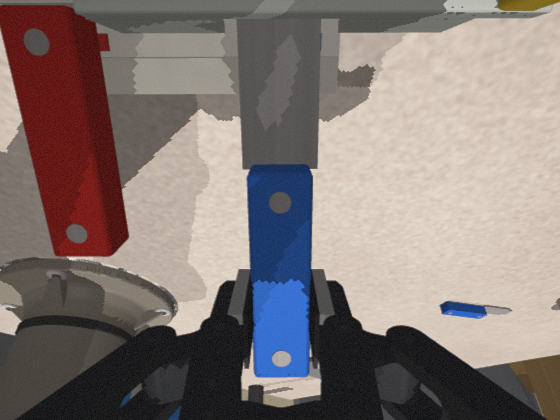

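Emit:
jog_arm(
  dp=[
    [0.3, 0.01, 0.01],
    [0.6, 0.01, 0.02],
    [0.95, 0.01, 0.02],
    [1.3, 0.01, 0.02],
    [1.57, 0.01, 0.02],
  ],
  angular=[
    [0, 0, 0],
    [0, 0, 0],
    [0, 0, 0],
    [0, 0, 0],
    [0, 0, 0],
  ],
  claw=[15, 15, 15, 15, 15],
)

```text
t: 27.15
eef_pos: [0.4405, 0.0921, 0.0946]
tool_rot: [0.126, 0.867, 0.397, -0.273]
contact_force: [-0.7, -0.5, -1.7]
gripper_width: 0.265
```

```bash
python3 ds.py 57.3 39.4 -30.8
```

```text
t 27.15 eef [0.4405 0.0921 0.0946] dp [ 0.547 -0.001  0.056] ang [0.016 0.001 0.004] | mm 13.0 deg 0.1
slot now [ 70.97  39.43 -29.39] q [-1.03  0.73  0.74  1.83 -0.16  1.29 -0.91] F slot [-0.3 -0.2 -1.8] w 22.7
```

Emit:
jog_arm(
  dp=[
    [0.15, 0, 0.01],
    [0.3, 0, 0.02],
    [0.45, 0, 0.03],
    [0.55, 0, 0.05],
    [0.6, 0, 0.06],
  ],
  angular=[
    [0, 0, 0],
    [0, 0, 0],
    [0, 0, 0],
    [0, 0, 0],
    [0, 0, 0],
  ],
  claw=[15, 15, 15, 15, 15],
)

```text
t: 27.65
eef_pos: [0.4477, 0.1002, 0.0853]
tool_rot: [0.126, 0.867, 0.397, -0.273]
contact_force: [0.0, 0.5, -1.1]
gripper_width: 0.264
```

```bash
python3 ds.py 57.3 39.4 -31;  python3 - <<'E'
from station import *
from h import *
W=read_camera("wrist"); crop(W,180,120,380,240,4,"pics/w24.png")
E
```

```text
t 27.65 eef [0.4477 0.1002 0.0853] dp [-0.02  -0.005  0.006] ang [ 0.014 -0.001 -0.001] | mm 0.0 deg 0.1
slot now [ 56.79  39.53 -30.86] q [-1.02  0.75  0.73  1.81 -0.17  1.29 -0.92] F slot [-0.9 -0.3 -0.7] w 22.5
```

View pics/w24.png

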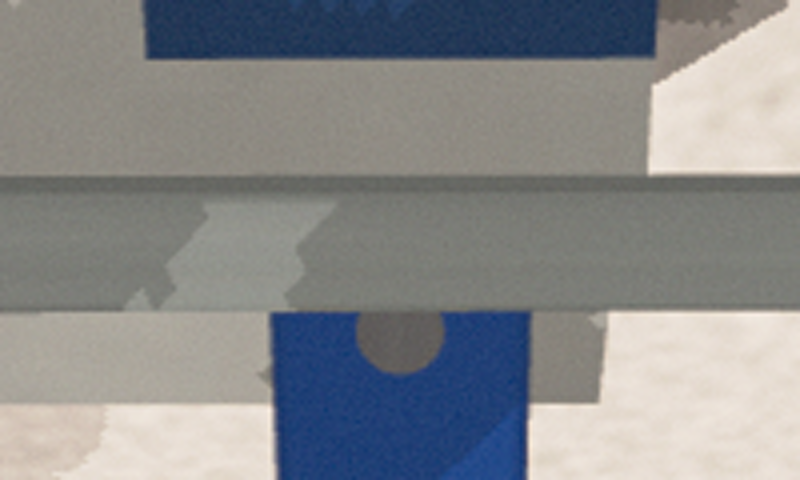

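No contact yet, so I'll keep advancing slowly.

Emit:
jog_arm(
  dp=[
    [0.03, 0, 0.01],
    [0.06, 0, 0.02],
    [0.09, 0, 0.03],
    [0.12, 0, 0.03],
    [0.14, 0, 0.03],
  ],
  angular=[
    [0, 0, 0],
    [0, 0, 0],
    [0, 0, 0],
    [0, 0, 0],
    [0, 0, 0],
  ],
  claw=[15, 15, 15, 15, 15],
)

```text
t: 28.2
eef_pos: [0.4473, 0.0996, 0.0844]
tool_rot: [0.126, 0.867, 0.396, -0.276]
contact_force: [-6.3, -4.5, 12.6]
gripper_width: 0.263
```

```bash
python3 ds.py 57.3 39.4 -31
```

```text
t 28.2 eef [0.4473 0.0996 0.0844] dp [-0.019 -0.01  -0.037] ang [-0.011  0.064 -0.021] | mm 1.0 deg 0.3
slot now [ 56.84  39.64 -31.93] q [-1.02  0.75  0.73  1.81 -0.17  1.29 -0.92] F slot [13.4 -1.8  6. ] w 22.5
```

Contact at 56.8 mm (57.3 predicted), with 13 N along the slot and 6 N from the floor, so it is home. Releasing.

Emit:
jog_arm(
  dp=[
    [0, 0, 0],
    [0, 0, 0],
    [0, 0, 0],
    [0, 0, 0],
    [0, 0, 0],
  ],
  angular=[
    [0, 0, 0],
    [0, 0, 0],
    [0, 0, 0],
    [0, 0, 0],
    [0, 0, 0],
  ],
  claw=[15, 18, 22, 26, 32],
  grip_force=40,
)

```text
t: 28.7
eef_pos: [0.4496, 0.1022, 0.0827]
tool_rot: [0.126, 0.867, 0.397, -0.272]
contact_force: [-0.6, 0.3, -0.8]
gripper_width: 0.374
```

Emit:
jog_arm(
  dp=[
    [0, 0, 0],
    [0, 0, -0.4],
    [0, 0, -1],
    [0, 0, -2.2],
    [0, 0, -3.6],
  ],
  angular=[
    [0, 0, 0],
    [0, 0, 0],
    [0, 0, 0],
    [0, 0, 0],
    [0, 0, 0],
  ],
  claw=[40, 40, 40, 40, 40],
)

```text
t: 29.2
eef_pos: [0.4828, 0.1415, 0.1575]
tool_rot: [0.126, 0.867, 0.397, -0.274]
contact_force: [1.3, 0.7, -0.3]
gripper_width: 0.467
```

```bash
python3 ds.py 57.3 39.4 60
python3 - <<'E'
from station import *
from h import *
W=read_camera("wrist");D=read_camera("side");S=read_camera("scene")
cv2.imwrite("pics/w25.png",W["pixels"]); crop(D,165,160,265,235,7,"pics/d25.png");cv2.imwrite("pics/s25.png",S["pixels"])
for y in (-40.8,39.2): print([ (n,proj(W,slot(x,y,z))[0].round(1)) for n,x,z in (("lip",1.7,20),("end",91.7,17))])
for y in (-40.8,39.2): print([ (n,((proj(D,slot(91.7,y+d,z))[0]-(165,160))*7+3).round(0)) for n,d,z in (("end level",0,0),("end -3.5",0,-3.5))])
E
```

```text
t 29.2 eef [0.4828 0.1415 0.1575] dp [-0.142  0.011 -0.023] ang [ 0.01   0.012 -0.001] | mm 3.0 deg 0.1
slot now [53.76 39.13 59.41] q [-1.03  0.72  0.76  1.65 -0.15  1.48 -0.94] F slot [-1.3  0.5  0.5] w 39.9
[('lip', array([144.6, 146.2])), ('end', array([161.5, 279.9]))]
[('lip', array([279.8, 146.3])), ('end', array([279.7, 279.9]))]
[('end level', array([130., 348.])), ('end -3.5', array([131., 357.]))]
[('end level', array([336., 347.])), ('end -3.5', array([337., 355.]))]
```

View pics/w25.png

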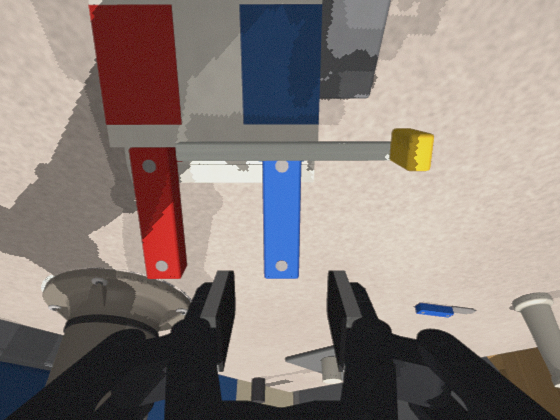

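View pics/d25.png

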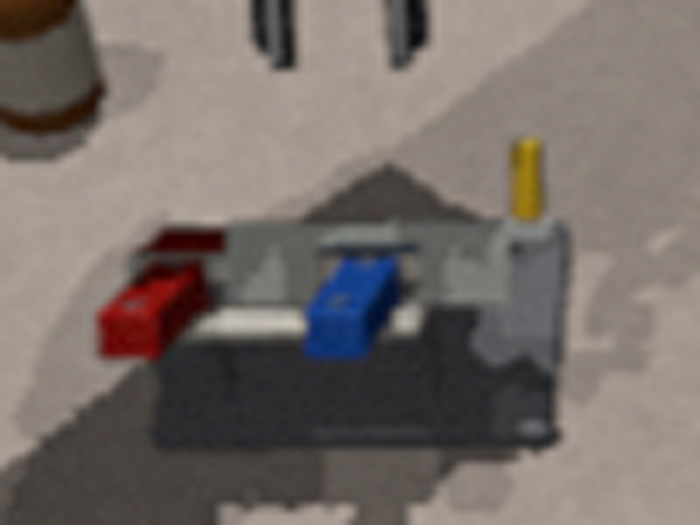

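View pics/s25.png

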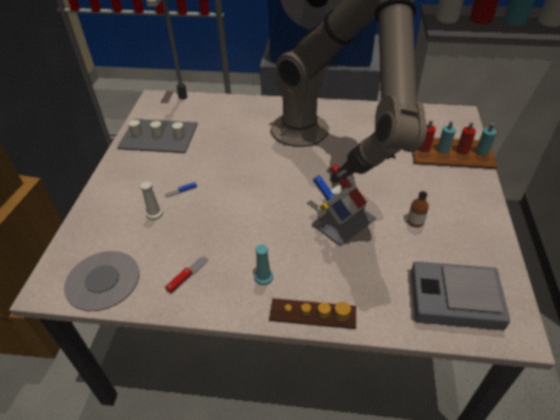

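Emit:
jog_arm(
  dp=[
    [0, 0, -0.6],
    [0, 0, -1.2],
    [0, 0, -1.8],
    [0, 0, -2.4],
    [0, 0, -2.4],
  ],
  angular=[
    [0, 0, 0],
    [0, 0, 0],
    [0, 0, 0],
    [0, 0, 0],
    [0, 0, 0],
  ],
  claw=[40, 40, 40, 40, 40],
)

```text
t: 29.85
eef_pos: [0.506, 0.1676, 0.2061]
tool_rot: [0.126, 0.867, 0.397, -0.272]
contact_force: [0.2, 0.3, -0.5]
gripper_width: 0.469
```

Emit:
jog_arm(
  dp=[
    [0, 0, 0],
    [0, 0, 0],
    [0, 0, 0],
    [0, 0, 0],
    [0, 0, 0],
  ],
  angular=[
    [0, 0, 0],
    [0, 0, 0],
    [0, 0, 0],
    [0, 0, 0],
    [0, 0, 0],
  ],
  claw=[40, 40, 40, 40, 40],
)

```text
t: 30.35
eef_pos: [0.5051, 0.167, 0.2055]
tool_rot: [0.126, 0.867, 0.397, -0.273]
contact_force: [0.4, 0.2, 0.4]
gripper_width: 0.467
```

Run:
```python
from station import *
from h import *
W=read_camera("wrist");D=read_camera("side");st=get_obs();print(st["t"],toslot(st["eef_pos"]),np.round(st["contact_force"],1))
crop(W,60,60,360,280,2.6,"pics/w26.png")
def blob(c,m):
    k,l,s,ce=cv2.connectedComponentsWithStats(m.astype(np.uint8)); i=1+np.argmax(s[1:,4]); return ce[i].round(1),s[i]
H,S,V=cv2.split(cv2.cvtColor(D["pixels"],cv2.COLOR_BGR2HSV)); m=(H>18)&(H<34)&(S>130)&(V>90); m[:,260:]=0; m[:160]=0
print("tab side",blob(D,m),"expected open",proj(D,slot(7,105.5,51))[0].round(1))
H,S,V=cv2.split(cv2.cvtColor(W["pixels"],cv2.COLOR_BGR2HSV))
m=(H>100)&(H<130)&(S>110)&(V>30)
r=((H<10)|(H>170))&(S>120)&(V>40)
for n,mm,y in (("blue",m,39.2),("red",r,-40.8)):
    k,l,s,ce=cv2.connectedComponentsWithStats(mm.astype(np.uint8)); print(n,[s[i].tolist() for i in range(1,k) if s[i,4]>200],"lip",proj(W,slot(1.7,y,20))[0].round(1),"end",proj(W,slot(91.7,y,16.5))[0].round(1),"+5mm",proj(W,slot(96.7,y,16.5))[0].round(1))
```

```text
30.45 [ 53.52  39.37 118.29] [ 0.8 -0.1 -0.5]
tab side (array([239.5, 185.1]), array([238, 180,   4,  11,  43], dtype=int32)) expected open [239.9 185.2]
blue [[249, 26, 64, 92, 5595], [263, 148, 36, 98, 2667], [405, 287, 35, 13, 316], [0, 343, 67, 77, 3012], [218, 362, 20, 39, 608]] lip [279.5 136.3] end [279.5 246.1] +5mm [279.5 251.6]
red [[132, 26, 70, 93, 5742], [160, 137, 43, 109, 3465]] lip [172.1 136.2] end [183.2 246. ] +5mm [183.7 251.6]
```

View pics/w26.png

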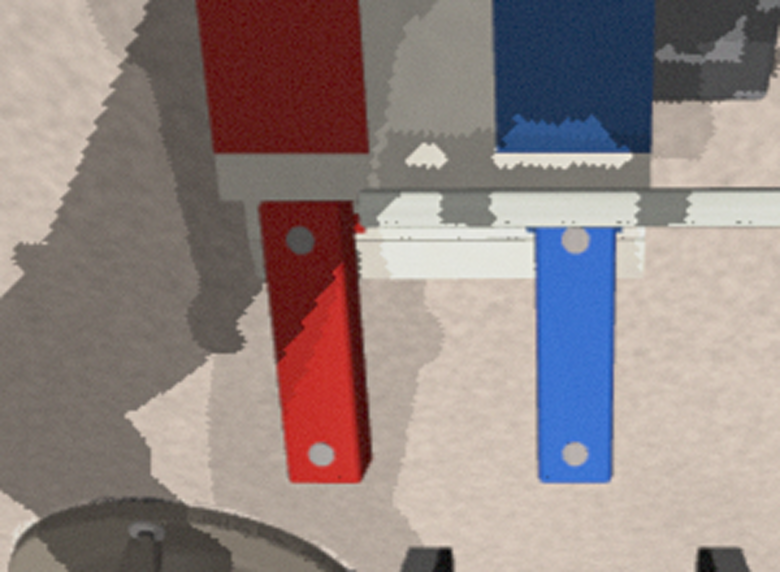

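The handle ends are both at row 246 (246 predicted for home), and the tab is at side (239.5,185.1) against an expected (239.9,185.2). The gripper is clear, so I'll hand in.

```bash
python3 -c "
from station import *
print(hand_in())"
```

```text
the job is handed in; nothing more can be done
None
```

I slid the shutter fully open by its yellow tab, then put the red and the blue scraper into their own slots, blade first. I released both, backed the gripper clear and handed the job in at about 30.5 s.

**Last checks**
- **Shutter:** the tab was at side pixel (239.5, 185.1), against (239.9, 185.2) expected for fully open. It had also met its stop when I pushed it.
- **Red scraper:** before I let go it pressed with 9 N against the lip and 5 N on the floor. In the last wrist picture its handle end was at row 246, as predicted for home.
- **Blue scraper:** before I let go it pressed with 13 N against the lip and 6 N on the floor. Its handle end was also at row 246. Its lip is hidden under the shutter rail, so I judged it from that and the contact force.
- **Bystanders:** in the last scene picture the tubes and the bottle stood where they began. I judged this by eye and did not measure it.

**What disagreed**
- **Fingertips:** the real fingertips sat about 32–38 mm behind the reported tool point. The first attempt on the tab therefore closed on air above it and touched nothing. I worked with the offset I measured after that.
- **Shutter at the start:** it measured about 4 mm open rather than fully shut.
- **Holder:** its lip came out about 2 mm from my camera estimate. The contact forces settled where it was.
- **Handle tilt:** after release, both handles settled about 2° down over the edge of the apron. Their balance point lies beyond the apron, so the blades probably rest tilted within the slot clearance rather than flat on the floor.

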